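Clamp two hexagonal specimen blocks

ROBOT

A 6-joint arm with a two-finger parallel gripper is mounted at the origin on a cart in front of the work surface, level with it; the furniture and walls round the work are solid. World frame = base frame: x ahead of the robot, y to its left, z up, the work surface at z = 0. Lengths are in m, angles in rad, forces in N, time in s.
With the tool pointing down it reaches from about 0.375 to 0.9 m from the base axis. Payload 3.1 kg.
Tool frame: the origin (TCP) lies at the very end of the fingers, on their centre line; the grasp point (between the pads) lies 19 mm behind it (manip.pinch_z is the distance from the TCP to the grasp point, in m); y points along the fingers, x is the direction in which the jaws open and shut, and the axes are right-handed (so a half turn about y gives the same grasp; the last joint's range is limited). The gripper opens to 87 mm and grips with 3 to 60 N. Pads are 19 mm wide; open, the fingers measure 117 mm over their backs; the gripper's body (75 mm by 190 mm) begins 51 mm behind the grasp point.
Start: joints at [1.069, 0.527, 1.433, -0, 1.181, -0.178], TCP at [0.199, 0.593, 0.223] pointing down, gripper open.
Joint ranges: [-3.08, 3.08], [-0.75, 2.2], [0.22, 2.44], [-1.43, 4.57], [0, 2.65], [-2.85, 2.85]. Speed limits (rad/s): [2.79, 2.79, 3.14, 3.14, 3.14, 3.14].

INTERFACE

Orientations are given as a unit quaternion [x, y, z, w].
In Python, from cell import manip gives the robot as it stands.
- The arm moves only by the tool drive_tool, never from a script. Its argument "commands" is a list of rows, each a list of 3 entries, a list of its own where there are three numbers: the turn, a rotation vector about the world's x, y, z in degrees, then the shift along the world's x, y, z in m, then the closure, from -1 (fully open) to 1 (shut). In form: [[[rx, ry, rz], [x, y, z], claw], ...]. A call has 1 to 10 rows; each row shifts and turns the commanded pose from where the row before left it; what a row does not reach is not made up. A row lasts 1/8 s, in which the tool goes at most 62.5 mm and 10.7 degrees, less where a joint would pass 70% of its speed; a pose out of reach is approached as far as the arm can. A call with a gripper value outside its range is refused whole. The fingers move at their own pace and stop on an object; "grip_force" is the grip in N (left out, the last holds). Time passes only in rows, so rows that do not move let the fingers close. It gives the time, the measured TCP pose, the force and the opening at its end, in the units of the state.
- manip.get_state(): the state, without advancing time (a new reading comes with each control period).
- manip.capture(name): name is "scene" or "side" or "wrist"; returns the picture (480x640x3 uint8, red, green, blue); there is no depth.
- manip.camera_params(name): a dict with "intrinsics" (3x3 intrinsics, pixels), "dist" ([k1, k2, p1, p2, k3] as OpenCV has them; the pictures are not rectified), "rvec" (rotation vector, rad) and "tvec" (3), from world to camera coordinates, as OpenCV has them. Camera axes: x right, y down, z forward; pixel columns grow to the right and rows downward; lengths in m; the calibration is good to about 2 mm. A picture is of the moment at which its call begins: read the wrist's pose just before it. camera_params takes no time and is no camera call; for the wrist camera it gives the pose at the moment of the call.
- manip.hand_in(): hands the job in, once; it reports no verdict.
Trained networks look in the newest picture that a camera, given by its name, has taken for a name from the list of things; names that differ only in an ending like _2 or _b are one class to them, and where a whole thing is asked for, a point or a joint stands for the part that bears it (a point fixed in the world has none). Each returns a list of dicts, best first, with "p" (0 to 1); they miss things now and then, are a little off and sometimes report something else, mostly with a low value. They report only what shows in the picture. A call takes as long as a camera call.
- manip.outline_of(thing, camera): "region" (480x640 bool, what is visible of it).
- manip.pinpoint(thing, camera): "at" ([x, y, z] in m, in world coordinates, good to about 4 mm: a listed point, or the origin of a listed thing).
The state is a dict: "time_s": time; "qpos": joint angles; "qd": joint speeds; "joint_torque": joint torques, N m; "tcp_pos": TCP position; "eef_rot": TCP orientation; "ft_force": force on the tool from outside, world axes, zero at the start; "wrist_torque": the same for the moment, N m; "gripper_width": finger opening in m.
Only numpy, scipy, OpenCV 4.12 (cv2) and the standard library are available. Lean on these libraries where they do the work, as an engineer would, in place of code of your own. Each camera call takes 0.05 s, during which the arm holds its last target.

TASK

Stand the loose hexagonal specimen block in the trimming clamp beside the hexagonal block already there, flat side to flat side in one row, and let go of it. Then turn the crank clockwise until the row is gripped tight, with the jaw's sprung pad pushed back at least halfway, and let go. Leave the round block where it stands.

Things in the scene. Friction and masses are not known exactly. Their poses are not given: they have to be found in the camera images.
- clamp: Grey and bare-metal trimming clamp fixed on the bench, 235 mm (y) by 70 mm (x). Origin: underside below the jaw bay's centre; z up, +y along the screw to the fixed jaw (robot's left), x away from the robot. Bed top z = 30 mm; low rims at x = -21 and +21 mm (inside), tops z = 38. Fixed jaw: upright plate, face y = +40 mm, top z = 58. Gear case with crank centred at y = -110 mm.
- fixed_face (a point): Where the fixed jaw's face meets the bed, middle of its width: (0, 40, 30) mm from the clamp's origin, axes as the clamp's.
- pad_face (a point): Lower middle of the moving jaw pad's face, at bed height, axes as the clamp's. The pad is 36 mm wide and covers 2 to 21 mm above the bed. 80 mm from the fixed face when the crank reads 0 (starts at 75 to 80 mm); moves along the clamp's +y as the crank is turned.
- crank_hub (a point): Centre of the crank on the sloping face of the gear case, (5, -110, 95) mm from the clamp's origin, axes as the clamp's. The crank's axis points out of the face, up and leaning 30 degrees from vertical towards the robot and the jaws: direction (-0.287, 0.410, 0.866) in the clamp's axes.
- magnifier (a point): Centre of the underside of a round magnifier, 76 mm across, fixed 351 mm above the bench over the crank, at (20, -132) mm from the clamp's origin, on a 9 mm post at the gear case's far right corner (x = 26 to 48, y = -158 to -172 mm). No room for a hand straight above the crank; there is room in line with the crank's axis, leaning 30 degrees.
- knob_mid (a point): Middle of the black crank knob: round grip, 17 mm in diameter, 34 mm long, parallel to the crank's axis and 36 mm from it. It spins freely on its pin, so a hand can hold it and keep its own direction while going round. Its middle lies 29 mm out from crank_hub along the axis; it spans 12 to 46 mm out, the crank arm beneath it. This point's axes turn with the knob.
- crank (a joint): Crank angle, rad: 0 with the knob lowest on the slope; grows clockwise as seen looking at the sloping face. Starts at 0 to 2.5. A turn (6.28) moves the jaw 12 mm to the fixed jaw (1.91 mm a rad). Light friction, about 1.5 N at the knob, keeps it where it is left, also clamped. From first touch to pad fully in takes 3.1 rad; then it goes stiff.
- jaw_pad (a joint): How far the moving jaw's sprung pad is pushed back towards its carriage, m: 0 free, 0.006 fully in (gap behind the pad closed); spring 2 N per mm. With both blocks in a tight row the pad first touches 60 mm from the fixed face.
- seated_block: Hexagonal metal block loose on the clamp's bed, up to 4 mm short of the fixed jaw, turned up to 6 degrees. 30 mm across flats, 34.6 mm across corners, 20 mm high; a grey hexagonal resin stub, 16 mm across flats, on its centre, z = 20 to 44 mm; 80 g. Origin: centre of the underside, z up, x to a corner, y square to a flat. The stub's flats face the block's corners (square to x and every 60 degrees).
- loose_block: Same hexagonal block with stub (56 to 112 g), standing on the bench left of the clamp; origin and axes as seated_block. In the row it goes on the crank's side of the seated block, its y along the clamp's y (or turned by a multiple of 60 degrees).
- round_block: Bystander: round metal block, 30 mm in diameter, 20 mm high, with the same stub, on the bench 5 to 9 cm from the loose block; the two may have changed places. Origin: centre of the underside.

How it is judged:
By the outcome, as a careful person would: the job done as asked, in the order asked, and still so for the second after the job is handed in, with the robot touching nothing.
It also fails if it takes over 61 s, if anything falls off the work surface, if the arm or the gripper's body presses on something with over 40 N, if the wrist force passes 120 N, or if a joint passes its speed limit or range.

## Working session

There is one attempt and no reset: what is moved stays moved. The work goes in short steps, Python scripts to look and compute and a tool call to move; the robot and the scene stay as the last step left them, time stands still between calls to the robot, and variables do not carry over. Pictures are saved under pics/ and viewed, and the job is handed in when it is done.

Besides the shell and the picture viewer there is one more tool, called after "Request:" in YAML: its name, and indented under it one key for each argument. drive_tool: Moves the arm, as the interface text tells. Its arguments: {"type":"object","properties":{"commands":{"type":"array"},"grip_force":{"type":"number"}},"required":["commands"]}

```bash
ls; mkdir -p pics; cat > h.py <<'E'
import numpy as np,cv2
from cell import manip
from scipy.spatial.transform import Rotation as R
def save(im,n,pts=[]):
    im=im[:,:,::-1].copy()
    for p in pts: cv2.circle(im,(int(p[0]),int(p[1])),3,(0,0,255),1)
    cv2.imwrite(f'pics/{n}.png',im)
def proj(P,c):
    k=manip.camera_params(c)
    return cv2.projectPoints(np.array(P,float).reshape(-1,1,3),np.array(k['rvec'],float),np.array(k['tvec'],float),np.array(k['intrinsics'],float),np.array(k['dist'],float))[0].reshape(-1,2)
def ray(px,c):
    k=manip.camera_params(c)
    n=cv2.undistortPoints(np.array(px,float).reshape(-1,1,2),np.array(k['intrinsics'],float),np.array(k['dist'],float)).reshape(-1,2)
    Rm=R.from_rotvec(np.array(k['rvec'],float).ravel()).as_matrix();t=np.array(k['tvec'],float).ravel()
    return -Rm.T@t,(np.c_[n,np.ones(len(n))])@Rm
def atz(px,c,z):
    o,d=ray(px,c); return o+d*((z-o[2])/d[:,2])[:,None]
E
python3 - <<'E'
from h import *
np.set_printoptions(precision=4,suppress=True)
print(manip.get_state())
for c in ['scene','side','wrist']:
    im=manip.capture(c); save(im,c+'0')
    k=manip.camera_params(c);print(c,ray([[320,240]],c))
    for t in ['clamp','fixed_face','pad_face','crank_hub','knob_mid','seated_block','loose_block','round_block','magnifier']:
        print(c,t,[(round(r['p'],2),np.round(r['at'],4)) for r in manip.pinpoint(t,c)][:2])
E
```

```text
pics
{'time_s': 0.0, 'qpos': array([ 1.0685,  0.5284,  1.4339,  0.    ,  1.1814, -0.1785]), 'qd': array([ 0.0001,  0.0007, -0.0019,  0.0007, -0.0009,  0.    ]), 'joint_torque': array([  0.0004, -44.0042, -17.6591,   0.0634,   0.0582,  -0.0001]), 'tcp_pos': array([0.1985, 0.5919, 0.2216]), 'eef_rot': array([ 0.5744,  0.4122, -0.4135, -0.5738]), 'ft_force': array([ 0.1333, -0.3555, -0.2196]), 'wrist_torque': array([ 0.0619, -0.0623, -0.0309]), 'gripper_width': 0.0866442013985945}
scene (array([-0.1484, -0.0434,  0.8269]), array([[ 0.6684,  0.3465, -0.6582]]))
scene clamp [(0.87, array([ 0.4791,  0.3057, -0.0027]))]
scene fixed_face [(0.93, array([0.4635, 0.3442, 0.0321])), (0.18, array([ 0.4549,  0.4305, -0.0017]))]
scene pad_face [(0.46, array([0.479 , 0.2673, 0.0323])), (0.19, array([0.4684, 0.3304, 0.0299]))]
scene crank_hub [(0.96, array([0.4948, 0.1977, 0.099 ]))]
scene knob_mid [(0.64, array([0.4747, 0.2323, 0.1041]))]
scene seated_block [(0.68, array([0.473 , 0.3294, 0.0276])), (0.63, array([ 0.4786,  0.3071, -0.0024]))]
scene loose_block [(0.83, array([ 0.4568,  0.4293, -0.003 
[... 403 characters left out ...]
2692, 0.0328]))]
side crank_hub [(0.63, array([0.5013, 0.1991, 0.0947])), (0.37, array([0.481 , 0.2666, 0.0308]))]
side knob_mid [(0.64, array([0.4721, 0.235 , 0.1046]))]
side seated_block [(0.84, array([0.4734, 0.3332, 0.0311])), (0.55, array([0.4698, 0.3364, 0.0304]))]
side loose_block [(0.69, array([0.4558, 0.4299, 0.0041]))]
side round_block [(0.71, array([ 0.5142,  0.4311, -0.0006]))]
side magnifier [(0.85, array([0.5153, 0.1787, 0.3481]))]
wrist (array([0.123 , 0.6185, 0.3851]), array([[ 0.2872, -0.0878, -0.9539]]))
wrist clamp []
wrist fixed_face []
wrist pad_face []
wrist crank_hub []
wrist knob_mid []
wrist seated_block []
wrist loose_block []
wrist round_block []
wrist magnifier []
```

View pics/scene0.png

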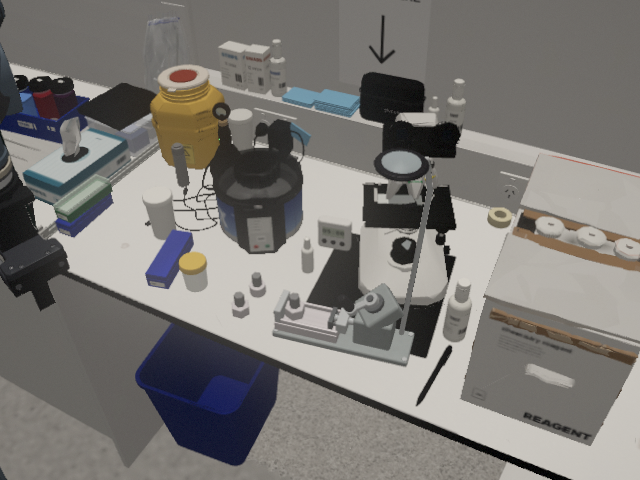

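View pics/side0.png

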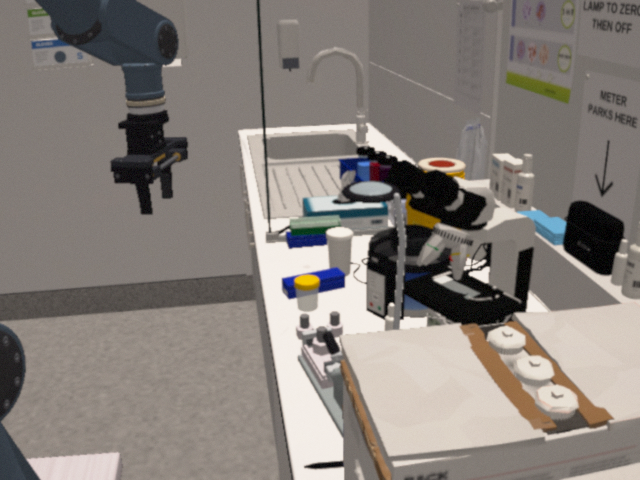

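```bash
python3 - <<'E'
from h import *
print(manip.get_state()['time_s'])
# crops
for c,b in [('scene',(180,60,440,300)),('side',(200,180,520,420))]:
    im=cv2.imread(f'pics/{c}0.png'); x0,y0,x1,y1=b
    cv2.imwrite(f'pics/{c}0z.png',cv2.resize(im[y0:y1,x0:x1],None,fx=2.5,fy=2.5,interpolation=cv2.INTER_CUBIC))
E
```

```text
1.5
```

```bash
python3 - <<'E'
from h import *
im=cv2.imread('pics/scene0.png')
cv2.imwrite('pics/scene0z.png',cv2.resize(im[225:375,215:425],None,fx=3.8,fy=3.8,interpolation=cv2.INTER_CUBIC))
s=manip.get_state(); r=R.from_quat(s['eef_rot']); print(r.as_matrix().round(3))
k=manip.camera_params('wrist');Rm=R.from_rotvec(np.array(k['rvec']).ravel()).as_matrix();o=-Rm.T@np.array(k['tvec']).ravel()
print('cam in tool',r.inv().apply(o-s['tcp_pos']), (r.inv().as_matrix()@Rm.T).round(3),k['intrinsics'])
E
```

```text
[[ 0.318 -0.    -0.948]
 [ 0.948 -0.     0.318]
 [-0.    -1.    -0.   ]]
cam in tool [ 0.00056285 -0.16250754  0.08012552] [[ 1.     0.001 -0.001]
 [ 0.001 -0.291  0.957]
 [ 0.    -0.957 -0.291]] [[339.20219063   0.         316.96277104]
 [  0.         339.20219063 236.67081516]
 [  0.           0.           1.        ]]
```

View pics/scene0z.png

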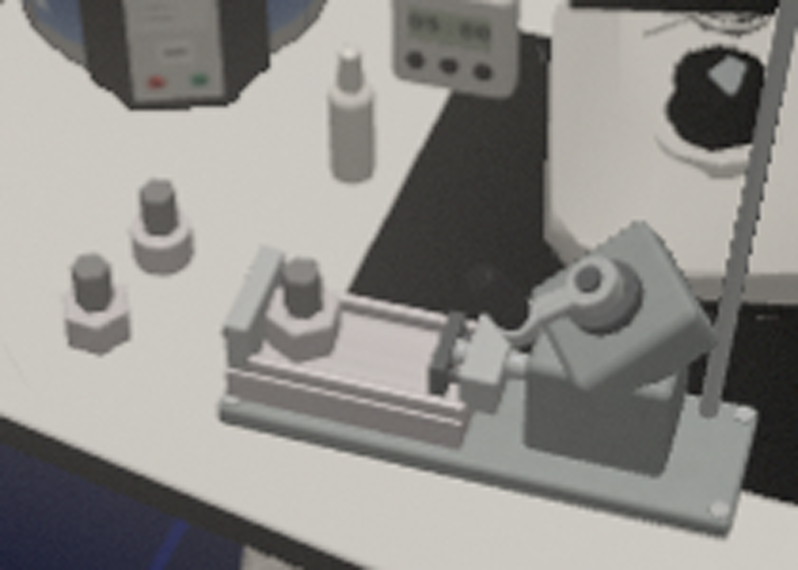

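View pics/wrist0.png

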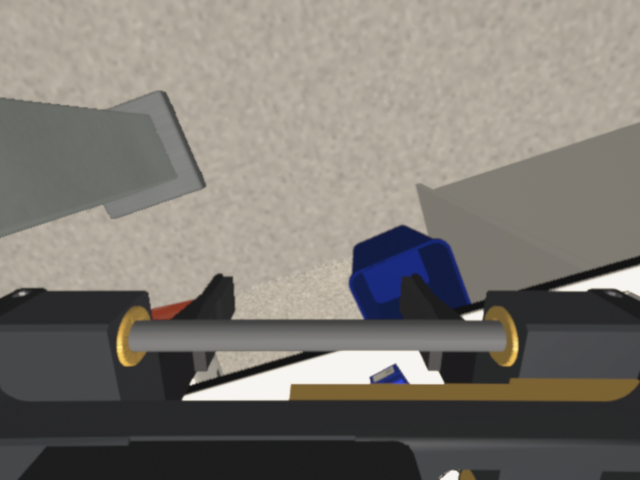

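```bash
python3 - <<'E'
from h import *
np.set_printoptions(precision=3,suppress=True)
print(atz([[262,247],[195,288],[158,235],[308,271],[170,280],[333,248],[240,312],[258,292]],'scene',0))
print(atz([[262,160],[195,260],[308,240]],'scene',0.15))
E
```

```text
[[0.62  0.486 0.   ]
 [0.465 0.538 0.   ]
 [0.556 0.697 0.   ]
 [0.601 0.372 0.   ]
 [0.461 0.594 0.   ]
 [0.681 0.358 0.   ]
 [0.453 0.431 0.   ]
 [0.51  0.428 0.   ]]
[[0.699 0.522 0.15 ]
 [0.406 0.47  0.15 ]
 [0.53  0.331 0.15 ]]
```

Request:
drive_tool:
  commands:
    - [[0,0,-8.9],[0.037,-0.028,0],-1]
    - [[0,0,-8.9],[0.037,-0.028,0],-1]
    - [[0,0,-8.9],[0.037,-0.028,0],-1]
    - [[0,0,-8.9],[0.037,-0.028,-0.01],-1]
    - [[0,0,-8.9],[0.037,-0.028,-0.01],-1]
    - [[0,0,-8.9],[0.037,-0.028,-0.01],-1]
    - [[0,0,-8.9],[0.037,-0.028,-0.01],-1]
    - [[0,0,0],[0,0,0],-1]
  grip_force: 20

```text
time_s: 2.5
tcp_pos: [0.4605, 0.3943, 0.1817]
eef_rot: [0.705, 0.055, -0.055, -0.705]
ft_force: [0.0, 0.3, 0.3]
gripper_width: 0.0868
```

```bash
python3 - <<'E'
from h import *
np.set_printoptions(precision=4,suppress=True)
s=manip.get_state(); print(s['tcp_pos'],R.from_quat(s['eef_rot']).as_matrix().round(3),s['qpos'])
save(manip.capture('wrist'),'w1')
for t in ['clamp','fixed_face','pad_face','crank_hub','knob_mid','seated_block','loose_block','round_block']:
        print(t,[(round(r['p'],2),np.round(r['at'],4)) for r in manip.pinpoint(t,'wrist')][:2])
E
```

```text
[0.4605 0.3943 0.1817] [[ 0.988 -0.    -0.154]
 [ 0.154 -0.001  0.988]
 [-0.    -1.    -0.001]] [ 0.5243  0.5501  1.5218 -0.0007  1.07    0.3698]
clamp [(0.74, array([ 0.4786,  0.3034, -0.0002])), (0.65, array([ 0.5131,  0.427 , -0.0004]))]
fixed_face [(0.63, array([0.4746, 0.3442, 0.0302]))]
pad_face [(0.66, array([0.4853, 0.2687, 0.0306]))]
crank_hub []
knob_mid []
seated_block [(0.72, array([0.4747, 0.33  , 0.0278]))]
loose_block [(0.88, array([0.4534, 0.4328, 0.0011]))]
round_block [(0.58, array([0.5117, 0.4312, 0.0015]))]
```

View pics/w1.png

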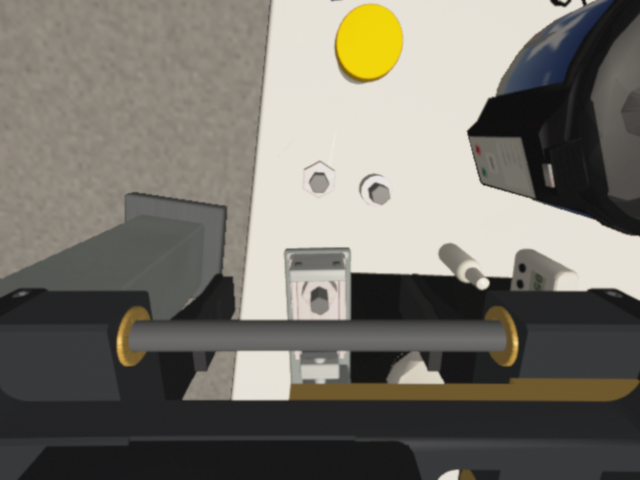

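```bash
python3 - <<'E'
from h import *
im=cv2.imread('pics/w1.png')
a=cv2.resize(im[150:220,285:405],None,fx=6,fy=6,interpolation=cv2.INTER_CUBIC)
cv2.imwrite('pics/w1a.png',a)
b=cv2.resize(im[240:390,270:370],None,fx=4,fy=4,interpolation=cv2.INTER_CUBIC)
cv2.imwrite('pics/w1b.png',b)
E
```

```text
(no output)
```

View pics/w1a.png

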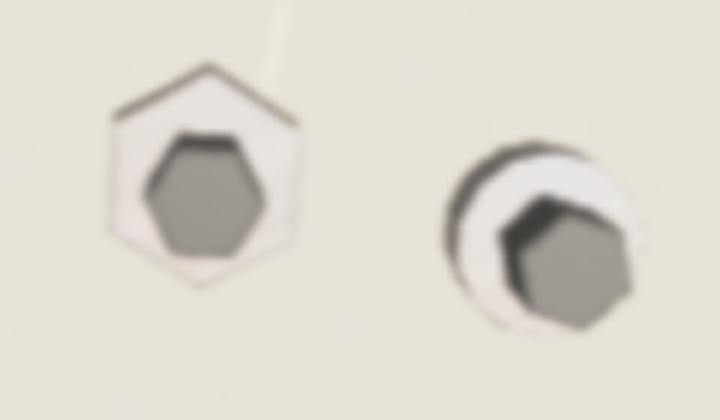

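View pics/w1b.png

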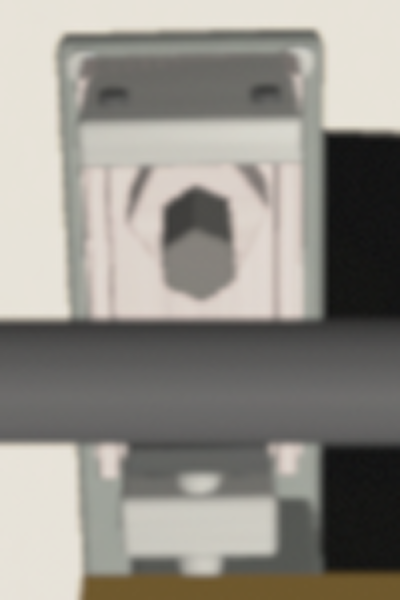

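```bash
cat >> h.py <<'E'
from scipy.optimize import minimize
def projT(P,k):
    return cv2.projectPoints(np.array(P,float).reshape(-1,1,3),*k)[0].reshape(-1,2)
def kk(c):
    k=manip.camera_params(c); return tuple(np.array(k[a],float) for a in('rvec','tvec','intrinsics','dist'))
def stub(x,y,yaw,z0,f=0.016):
    a=yaw+np.pi/6+np.arange(6)*np.pi/3; r=f/np.sqrt(3)
    b=np.c_[x+r*np.cos(a),y+r*np.sin(a)]
    return np.r_[np.c_[b,np.full(6,z0+.02)],np.c_[b,np.full(6,z0+.044)]]
def fit_stub(gray,k,x,y,z0,thr=190,verbose=1,half=24):
    S=8
    c=projT([[x,y,z0+.035]],k)[0]; u0,v0=int(c[0])-half,int(c[1])-half
    crop=cv2.resize(gray[v0:v0+2*half,u0:u0+2*half].astype(np.float32),None,fx=S,fy=S,interpolation=cv2.INTER_CUBIC)
    m=(crop<thr).astype(np.uint8)
    n,lab,st,ce=cv2.connectedComponentsWithStats(m)
    i=1+np.argmin([np.hypot(*(ce[j]-half*S)) if st[j,4]>3000 else 1e9 for j in range(1,n)])
    m=(lab==i).astype(np.uint8)
    def ren(p):
        q=projT(stub(p[0],p[1],p[2],z0),k); q=((q-[u0,v0]+.5)*S-.5)
        o=np.zeros_like(m); cv2.fillConvexPoly(o,np.round(cv2.convexHull(q.astype(np.float32))*16).astype(np.int32),1,lineType=cv2.LINE_8,shift=4); return o
    best=None
    for dy in np.radians([-25,-15,-5,5,15,25]):
        sx=np.array([[x,y,dy],[x+.004,y,dy],[x,y+.004,dy],[x,y,dy+.15]])
        r=minimize(lambda p:np.sum(ren(p)!=m),sx[0],method='Nelder-Mead',options=dict(initial_simplex=sx,xatol=1e-5,fatol=1))
        if verbose>1:print(np.degrees(r.x[2]),r.fun)
        if best is None or r.fun<best.fun: best=r
    print('fit',best.x[:2].round(4),'yaw mod60',round(np.degrees(best.x[2]),2),'err',best.fun/m.sum())
    return best.x,crop,m,ren(best.x)
E
python3 - <<'E'
from h import *
k=kk('wrist')
g=cv2.imread('pics/w1.png',0)
for (x,y,z0,t,nm) in [(.4534,.4328,0,185,'l'),(.4747,.33,.03,175,'s')]:
    p,crop,m,o=fit_stub(g,k,x,y,z0,t,2)
    a=np.clip(crop,0,255).astype(np.uint8); a=cv2.merge([a,a,a]); 
    for mm,c in ((m,(0,255,0)),(o,(0,0,255))):
        cv2.drawContours(a,cv2.findContours(mm,0,1)[0],-1,c,1)
    cv2.imwrite(f'pics/fit_{nm}.png',a)
E
python3 -c "
import cv2,numpy as np
cv2.imwrite('pics/fit1.png',np.hstack([cv2.imread('pics/fit_l.png'),cv2.imread('pics/fit_s.png')]))"
```

```text
-24.430271178994904 408.0
-24.19995119067815 399.0
-23.491908092451233 424.0
36.356162139344576 414.0
35.43807450645763 419.0
36.37912089741957 410.0
fit [0.4526 0.4351] yaw mod60 -24.2 err 0.01847393277155292
-41.773165853331086 923.0
17.57942474971262 894.0
17.895719170940826 901.0
17.587165620895636 904.0
17.53490650709589 894.0
17.825142716852174 907.0
fit [0.4699 0.3317] yaw mod60 17.58 err 0.030381295453000747
```

View pics/fit1.png

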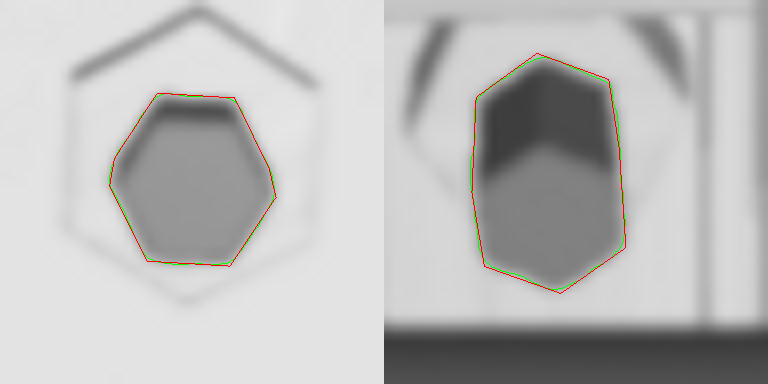

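Request:
drive_tool:
  commands:
    - [[0,0,0],[0.008,-0.04,0],-1]
    - [[0,0,0],[0.007,-0.04,0],-1]
    - [[0,0,0],[0,0,0],-1]
    - [[0,0,0],[0,0,0],-1]

```text
time_s: 3.45
tcp_pos: [0.4729, 0.3172, 0.1828]
eef_rot: [-0.705, -0.057, 0.056, 0.705]
ft_force: [-0.1, -0.2, 0.7]
gripper_width: 0.0869
```

```bash
python3 - <<'E'
from h import *
np.set_printoptions(precision=4,suppress=True)
k=kk('wrist')
im=manip.capture('wrist');save(im,'w2')
s=manip.get_state(); print(s['tcp_pos'],s['qd'])
np.save('k2.npy',np.array(k,dtype=object),allow_pickle=True)
for t in ['clamp','fixed_face','pad_face','seated_block']:
        print(t,[(round(r['p'],2),np.round(r['at'],4)) for r in manip.pinpoint(t,'wrist')][:2])
g=cv2.cvtColor(im,cv2.COLOR_RGB2GRAY)
fit_stub(g,k,.4699,.3317,.03,175)
a=cv2.resize(im[110:300,230:420,::-1],None,fx=4,fy=4,interpolation=cv2.INTER_CUBIC)
cv2.imwrite('pics/w2z.png',a[:600*760//600])
E
```

```text
[0.4728 0.3175 0.1828] [ 0.0095  0.0032 -0.0038 -0.0051 -0.0007 -0.0012]
clamp [(0.83, array([ 0.477 ,  0.3013, -0.0005]))]
fixed_face [(0.94, array([0.4753, 0.3463, 0.0284]))]
pad_face [(0.67, array([0.4738, 0.3278, 0.0333])), (0.64, array([0.4857, 0.2652, 0.0287]))]
seated_block [(0.93, array([0.4751, 0.3298, 0.0299]))]
fit [0.4728 0.3294] yaw mod60 17.21 err 0.062434641155738026
```

View pics/w2.png

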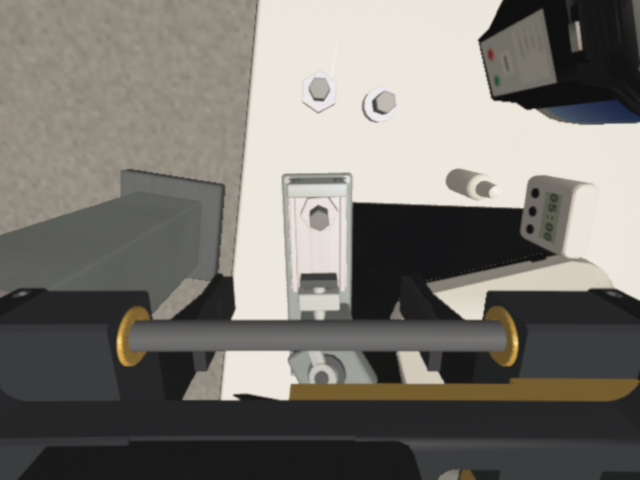

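View pics/w2z.png

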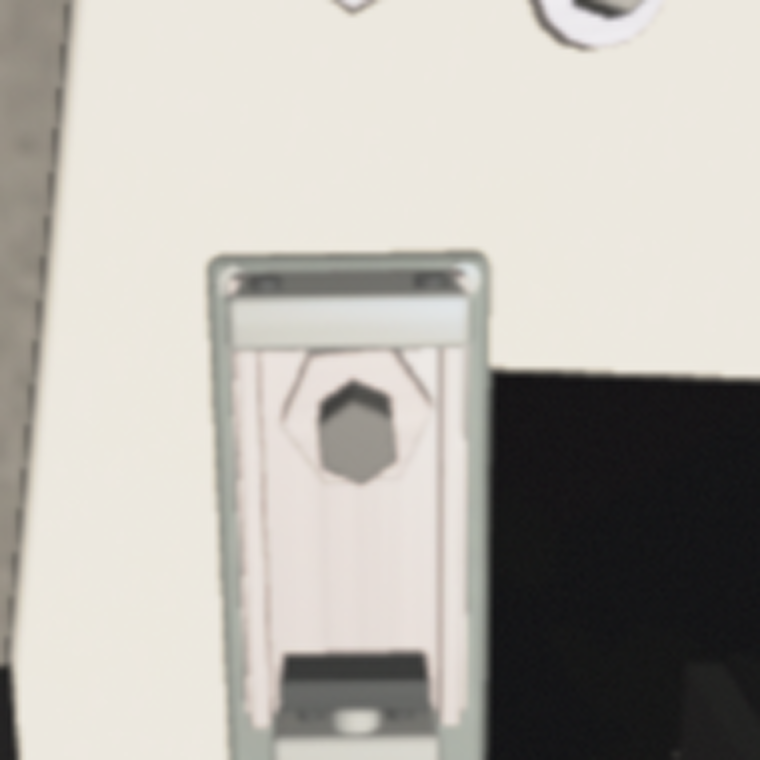

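```bash
python3 - <<'E'
from h import *
from scipy.optimize import least_squares
np.set_printoptions(precision=4,suppress=True)
k=tuple(np.load('k2.npy',allow_pickle=True)); k=tuple(np.array(a,float) for a in k)
k1=kk('wrist'); print(k[1].ravel(),k1[1].ravel(),k[0].ravel(),k1[0].ravel())
g=cv2.imread('pics/w2.png',0)
outs=[]
for (x,y,z0,t) in [(.4526,.4351,0,185),(.4728,.3294,.03,175),(.4728,.3294,.03,160)]:
    p,crop,m,o=fit_stub(g,k1,x,y,z0,t)
    a=np.clip(crop,0,255).astype(np.uint8); a=cv2.merge([a,a,a]); 
    for mm,c in ((m,(0,255,0)),(o,(0,0,255))):
        cv2.drawContours(a,cv2.findContours(mm,0,1)[0],-1,c,1)
    outs.append(a[:,:,:][:260 if 0 else 384])
cv2.imwrite('pics/fit2.png',np.hstack(outs[:2]))
def fc(z_list):
    def P(p,c): 
        r=R.from_euler('z',p[2]).apply(c); return r+[p[0],p[1],0]
    def res(p):
        e=[]
        fl=lambda c:projT(P(p,np.array(c)/1000),k1)
        def dist(pt,l):
            d=(l[1]-l[0])/np.linalg.norm(l[1]-l[0]); w=np.array(pt)/4+[230,110]-.375-l[0]; return d[0]*w[1]-d[1]*w[0]
        L=fl([[-20,40,58],[20,40,58]]); e+=[dist((236,350),L),dist((466,347),L)]
        L=fl([[-21,40,38],[-21,-35,38]]); e+=[dist((258,350),L),dist((271,700),L)]
        L=fl([[21,40,38],[21,-35,38]]); e+=[dist((441,350),L),dist((437,700),L)]
        return e
    r=least_squares(res,[.478,.303,.17]); print('clamp',r.x[:2],np.degrees(r.x[2]),r.fun)
    p=r.x
    print('fixed',P(p,np.array([0,.04,.03])))
    # pad face y: top edge z=51, at crop y=653
    for yy in np.arange(-42,-32,1.): 
        q=projT(P(p,np.array([[-18,yy,51],[18,yy,51]])/1000),k1); print(yy,((q-[230,110]+.375)*4).round(0).tolist())
    return p
fc(0)
E
```

```text
[-0.5176  0.2041  0.4226] [-0.5176  0.2036  0.4225] [-2.8384 -0.2274 -0.0348] [-2.8376 -0.2295 -0.0345]
fit [0.4556 0.4319] yaw mod60 -20.84 err 0.06456287232329738
fit [0.4724 0.3297] yaw mod60 16.26 err 0.06406836020569927
fit [0.4722 0.3299] yaw mod60 17.3 err 0.13107735375241858
clamp [0.475  0.3064] 9.983510666343708 [ 0.0094 -0.0093 -0.1149 -0.4924  0.1127  0.4945]
fixed [0.4681 0.3458 0.03  ]
-42.0 [[277.0, 688.0], [430.0, 687.0]]
-41.0 [[277.0, 685.0], [430.0, 683.0]]
-40.0 [[277.0, 681.0], [430.0, 679.0]]
-39.0 [[277.0, 677.0], [430.0, 675.0]]
-38.0 [[277.0, 673.0], [430.0, 671.0]]
-37.0 [[277.0, 669.0], [430.0, 667.0]]
-36.0 [[277.0, 665.0], [430.0, 663.0]]
-35.0 [[277.0, 661.0], [430.0, 659.0]]
-34.0 [[277.0, 657.0], [430.0, 655.0]]
-33.0 [[276.0, 653.0], [430.0, 651.0]]
```

View pics/fit2.png

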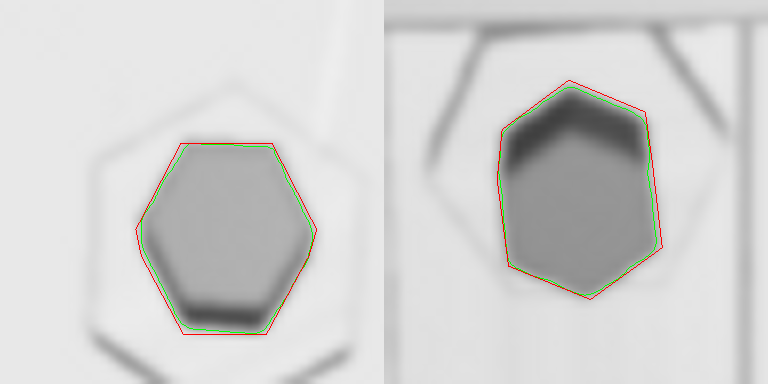

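```bash
python3 - <<'E'
from h import *
from scipy.optimize import least_squares
np.set_printoptions(precision=4,suppress=True)
k=tuple(np.load('k2.npy',allow_pickle=True)); k=tuple(np.array(a,float) for a in k)
g=cv2.imread('pics/w2.png',0)
for (x,y,z0,t) in [(.4526,.4351,0,204),(.4526,.4351,0,198),(.4728,.3294,.03,190),(.4728,.3294,.03,185)]:
    p,crop,m,o=fit_stub(g,k,x,y,z0,t)
def P(p,c): 
    r=R.from_euler('z',p[2]).apply(c); return r+[p[0],p[1],0]
def res(p):
    e=[]
    fl=lambda c:projT(P(p,np.array(c)/1000),k)
    def dist(pt,l):
        d=(l[1]-l[0])/np.linalg.norm(l[1]-l[0]); w=np.array(pt)/4+[230,110]-.375-l[0]; return d[0]*w[1]-d[1]*w[0]
    L=fl([[-20,40,58],[20,40,58]]); e+=[dist((236,350),L),dist((466,347),L)]
    L=fl([[-21,40,38],[-21,-35,38]]); e+=[dist((258,350),L),dist((271,700),L)]
    L=fl([[21,40,38],[21,-35,38]]); e+=[dist((441,350),L),dist((437,700),L)]
    return e
r=least_squares(res,[.478,.303,.17]); print('clamp',r.x[:2],np.degrees(r.x[2]),r.fun)
p=r.x
print(P(p,np.array([[0,.04,.03],[0.005,-.110,.095]])))
print('seated in clamp', R.from_euler('z',-p[2]).apply(np.array([.4728,.3294,0])-[p[0],p[1],0]))
# overlay
im=cv2.imread('pics/w2.png')
a=cv2.resize(im[110:300,230:420],None,fx=4,fy=4,interpolation=cv2.INTER_CUBIC)
for l in ([[-35,117.5-60,0],[35,57.5,0]],[[-20,40,58],[20,40,58]],[[-21,40,38],[-21,-35,38]],[[21,40,38],[21,-35,38]],[[-18,-36,51],[18,-36,51]],[[-18,-40,51],[18,-40,51]],[[-35,40,0],[-35,-40,0]],[[35,40,0],[35,-40,0]],[[-21,40,30],[21,40,30]]):
    q=(projT(P(p,np.array(l)/1000),k)-[230,110]+.375)*4
    cv2.line(a,tuple(int(v) for v in q[0]),tuple(int(v) for v in q[1]),(0,0,255),1)
cv2.imwrite('pics/w2o.png',a)
E
```

```text
fit [0.4562 0.4319] yaw mod60 -23.84 err 0.016730009687756165
fit [0.4562 0.4318] yaw mod60 -23.63 err 0.018781493357764543
fit [0.4727 0.3292] yaw mod60 15.66 err 0.019046924031234036
fit [0.4727 0.3292] yaw mod60 15.07 err 0.026869115403222805
clamp [0.4754 0.3062] 9.901325255355422 [ 0.0072 -0.007  -0.0909 -0.4747  0.0899  0.4756]
[[0.4685 0.3456 0.03  ]
 [0.4992 0.1987 0.095 ]]
seated in clamp [0.0015 0.0233 0.    ]
```

View pics/w2o.png

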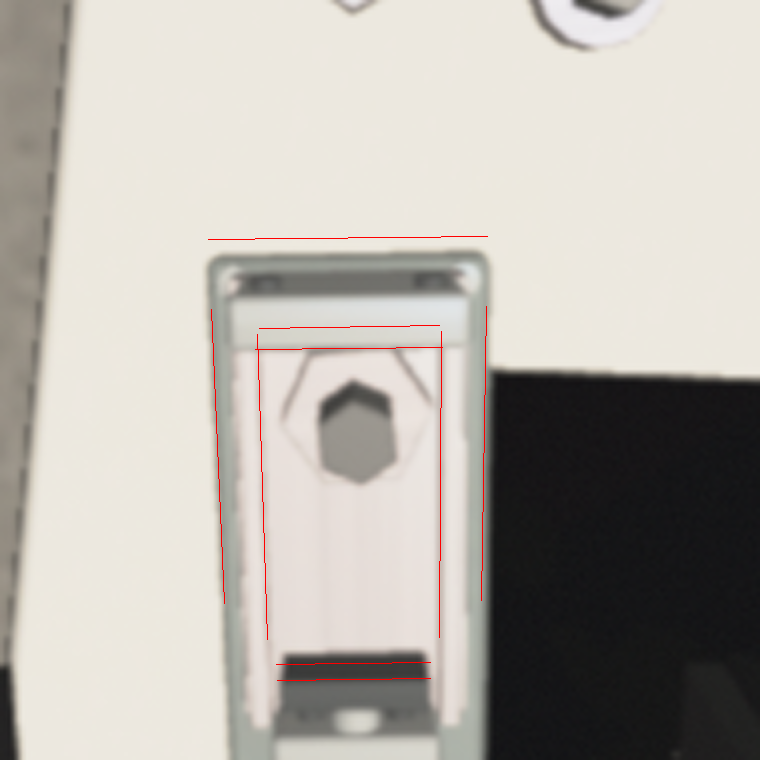

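Request:
drive_tool:
  commands:
    - [[0,0,9],[-0.0055,0.039,-0.02],0.31]
    - [[0,0,9],[-0.0055,0.039,-0.02],0.31]
    - [[0,0,8.8],[-0.0055,0.038,-0.02],0.31]
    - [[0,0,0],[0,0,-0.02],0.31]
    - [[0,0,0],[0,0,-0.02],0.31]
    - [[0,0,0],[0,0,0],0.31]
    - [[0,0,0],[0,0,0],0.31]
  grip_force: 20

```text
time_s: 4.58
tcp_pos: [0.4566, 0.433, 0.0831]
eef_rot: [-0.672, -0.219, 0.218, 0.673]
ft_force: [-0.1, -0.4, 0.1]
gripper_width: 0.0318
```

```bash
python3 - <<'E'
from h import *
np.set_printoptions(precision=4,suppress=True)
k=kk('wrist')
s=manip.get_state(); 
im=manip.capture('wrist');save(im,'w3')
print(s['time_s'],s['tcp_pos'],R.from_quat(s['eef_rot']).as_matrix().round(4),s['gripper_width'])
g=cv2.cvtColor(im,cv2.COLOR_RGB2GRAY)
for t in (185,195,203): fit_stub(g,k,.456,.432,0,t,half=34)
E
```

```text
4.575 [0.4566 0.433  0.0831] [[ 0.8094  0.0008 -0.5873]
 [ 0.5873  0.0005  0.8094]
 [ 0.0009 -1.     -0.    ]] 0.0318109955702318
fit [0.4561 0.4323] yaw mod60 -24.57 err 0.035929189797740596
fit [0.4561 0.4323] yaw mod60 -24.72 err 0.055174091189732266
fit [0.4559 0.4323] yaw mod60 19.14 err 0.1078162375123118
```

View pics/w3.png

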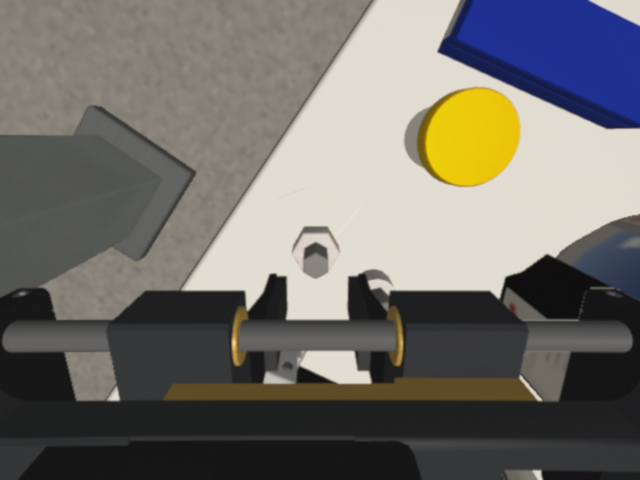

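Request:
drive_tool:
  commands:
    - [[0,0,-0.5],[-0.0004,-0.0006,-0.025],0.31]
    - [[0,0,0],[0,0,-0.02],0.31]
    - [[0,0,0],[0,0,-0.0145],0.31]
    - [[0,0,0],[0,0,0],0.31]
    - [[0,0,0],[0,0,0],0.31]
    - [[0,0,0],[0,0,0],1]
    - [[0,0,0],[0,0,0],1]
    - [[0,0,0],[0,0,0],1]
  grip_force: 20

```text
time_s: 5.62
tcp_pos: [0.4562, 0.4321, 0.0236]
eef_rot: [-0.673, -0.216, 0.215, 0.674]
ft_force: [-0.4, -0.1, 2.7]
gripper_width: 0.0157
```

Request:
drive_tool:
  commands:
    - [[0,0,0],[0,0,0.03],1]
    - [[0,0,0],[0,0,0.047],1]
    - [[0,0,-6.4],[0.0054,-0.0343,0],1]
    - [[0,0,-6.4],[0.0054,-0.0343,0],1]
    - [[0,0,-6.4],[0.0054,-0.0343,0],1]
    - [[0,0,-6.4],[0.0054,-0.0343,0],1]
    - [[0,0,0],[0,0,-0.008],1]
    - [[0,0,0],[0,0,0],1]
    - [[0,0,0],[0,0,0],1]

```text
time_s: 6.75
tcp_pos: [0.4773, 0.2957, 0.0919]
eef_rot: [-0.704, -0.061, 0.061, 0.705]
ft_force: [-0.2, -0.6, -0.6]
gripper_width: 0.0158
```

```bash
python3 - <<'E'
from h import *
np.set_printoptions(precision=4,suppress=True)
k=kk('wrist')
s=manip.get_state(); 
im=manip.capture('wrist');save(im,'w4')
np.save('k4.npy',np.array(k,dtype=object),allow_pickle=True)
im2=manip.capture('side');save(im2,'s4')
print(s['time_s'],s['tcp_pos'],R.from_quat(s['eef_rot']).as_matrix().round(4),s['gripper_width'])
a=cv2.resize(im[150:350,220:420,::-1],None,fx=3,fy=3,interpolation=cv2.INTER_CUBIC)
b=cv2.resize(im2[290:420,270:400,::-1],None,fx=4.6,fy=4.6,interpolation=cv2.INTER_CUBIC)
cv2.imwrite('pics/w4z.png',a);cv2.imwrite('pics/s4z.png',b)
E
```

```text
6.75 [0.4773 0.2957 0.0919] [[ 0.985   0.     -0.1727]
 [ 0.1727  0.0003  0.985 ]
 [ 0.0001 -1.      0.0003]] 0.015775664094848266
```

View pics/w4z.png

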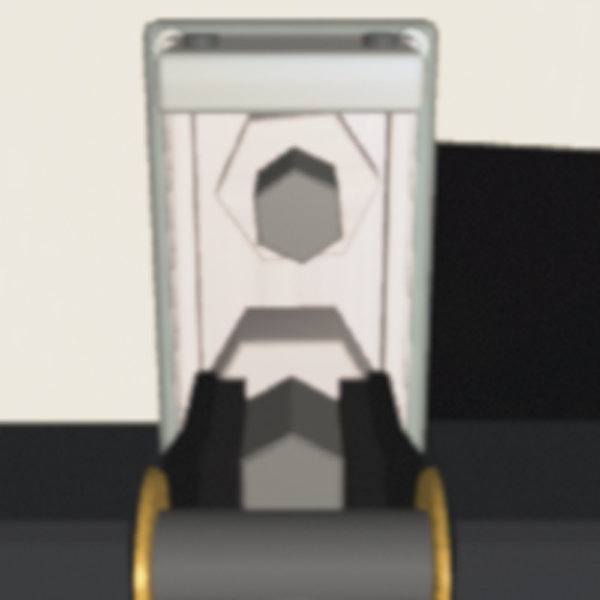

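View pics/s4z.png

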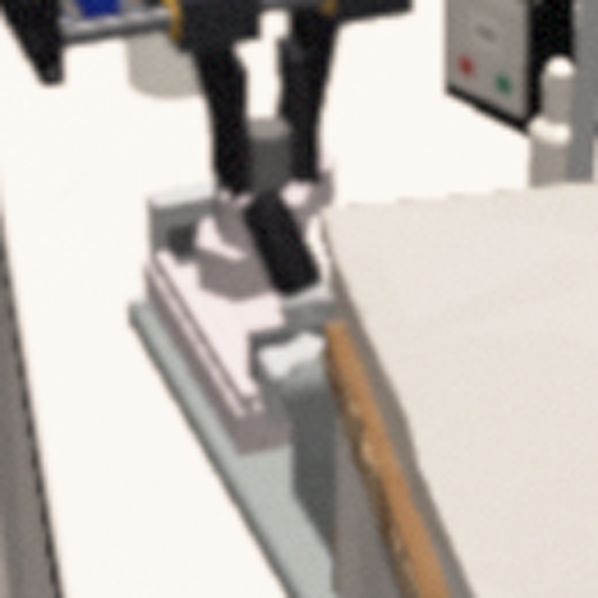

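```bash
python3 - <<'E'
from h import *
from scipy.optimize import least_squares
np.set_printoptions(precision=4,suppress=True)
k=tuple(np.array(a,float) for a in np.load('k4.npy',allow_pickle=True))
g=cv2.imread('pics/w4.png',0)
p2,*_=fit_stub(g,k,.4728,.3294,.03,185,half=28)
def P(p,c): 
    r=R.from_euler('z',p[2]).apply(c); return r+[p[0],p[1],0]
def res(p):
    e=[]
    fl=lambda c:projT(P(p,np.array(c)/1000),k)
    def dist(pt,l):
        d=(l[1]-l[0])/np.linalg.norm(l[1]-l[0]); w=np.array(pt)/3+[220,150]-.333-l[0]; return d[0]*w[1]-d[1]*w[0]
    L=fl([[-20,40,58],[20,40,58]]); e+=[dist((165,113),L),dist((420,112),L)]
    L=fl([[-21,40,38],[-21,-35,38]]); e+=[dist((193,115),L),dist((205,370),L)]
    L=fl([[21,40,38],[21,-35,38]]); e+=[dist((388,115),L),dist((383,370),L)]
    return e
r=least_squares(res,[.478,.303,.17]); print('clamp',r.x[:2],np.degrees(r.x[2]),r.fun)
p=r.x
for q in (p2,[.4773,.2957]): print('in clamp', R.from_euler('z',-p[2]).apply(np.array([q[0],q[1],0])-[p[0],p[1],0]))
E
```

```text
fit [0.4726 0.3293] yaw mod60 14.84 err 0.023451919332170616
clamp [0.4758 0.3063] 10.554431458356673 [-0.2701  0.2699 -0.2453 -0.9446  0.5027  0.666 ]
in clamp [0.0011 0.0232 0.    ]
in clamp [-0.0005 -0.0107  0.    ]
```

Request:
drive_tool:
  commands:
    - [[0,0,0],[0.0005,0,-0.018],1]
    - [[0,0,0],[0,0,-0.014],1]
    - [[0,0,0],[0,0,-0.004],1]
    - [[0,0,0],[0,0,-0.0018],1]
    - [[0,0,0],[0,0,0],1]
    - [[0,0,0],[-0.0004,0.002,0],1]
    - [[0,0,0],[-0.0003,0.002,0],1]
    - [[0,0,0],[0,0,0],1]

```text
time_s: 7.85
tcp_pos: [0.4774, 0.2989, 0.0545]
eef_rot: [-0.704, -0.061, 0.061, 0.705]
ft_force: [0.0, 0.1, -0.9]
gripper_width: 0.0157
```

```bash
python3 - <<'E'
from h import *
np.set_printoptions(precision=4,suppress=True)
k=kk('wrist')
s=manip.get_state(); 
im=manip.capture('wrist')
print(s['time_s'],s['tcp_pos'],s['ft_force'],s['gripper_width'])
g=cv2.cvtColor(im,cv2.COLOR_RGB2GRAY)
fit_stub(g,k,.4728,.3294,.03,185,half=30)
a=cv2.resize(im[150:350,220:420,::-1],None,fx=3,fy=3,interpolation=cv2.INTER_CUBIC)
cv2.imwrite('pics/w5z.png',a)
E
```

```text
7.85 [0.4774 0.2989 0.0545] [ 0.0048  0.1022 -0.9179] 0.015731464774408677
fit [0.4727 0.3293] yaw mod60 14.38 err 0.12131377969357635
```

View pics/w5z.png

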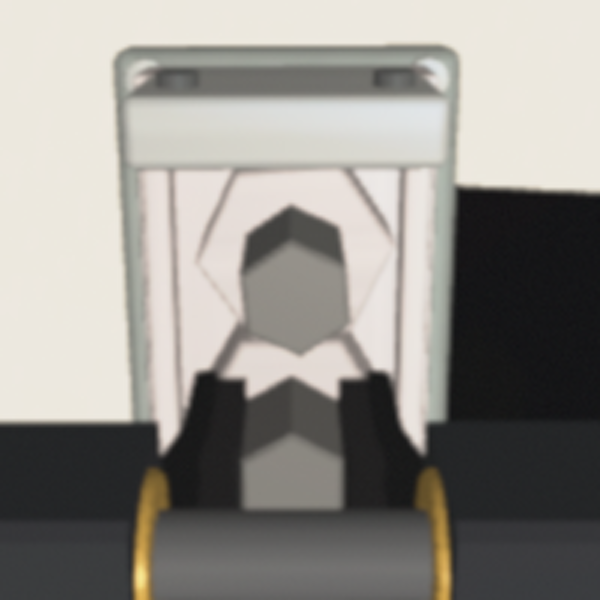

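Request:
drive_tool:
  commands:
    - [[0,0,0],[-0.0002,0.001,-0.0004],1]
    - [[0,0,0],[-0.0002,0.001,0],1]
    - [[0,0,0],[0,0,0],1]
    - [[0,0,0],[0,0,0],1]

```text
time_s: 8.4
tcp_pos: [0.4768, 0.3002, 0.0539]
eef_rot: [0.705, 0.061, -0.061, -0.704]
ft_force: [0.0, -3.7, 0.9]
gripper_width: 0.0161
```

```bash
python3 - <<'E'
from h import *
np.set_printoptions(precision=4,suppress=True)
k=kk('wrist')
s=manip.get_state(); 
im=manip.capture('wrist')
print(s['time_s'],s['tcp_pos'],s['ft_force'],s['gripper_width'])
a=cv2.resize(im[150:350,220:420,::-1],None,fx=3,fy=3,interpolation=cv2.INTER_CUBIC)
cv2.imwrite('pics/w6z.png',a)
E
```

```text
8.4 [0.4768 0.3002 0.0539] [ 0.0483 -3.7406  0.9325] 0.016079271581006017
```

View pics/w6z.png

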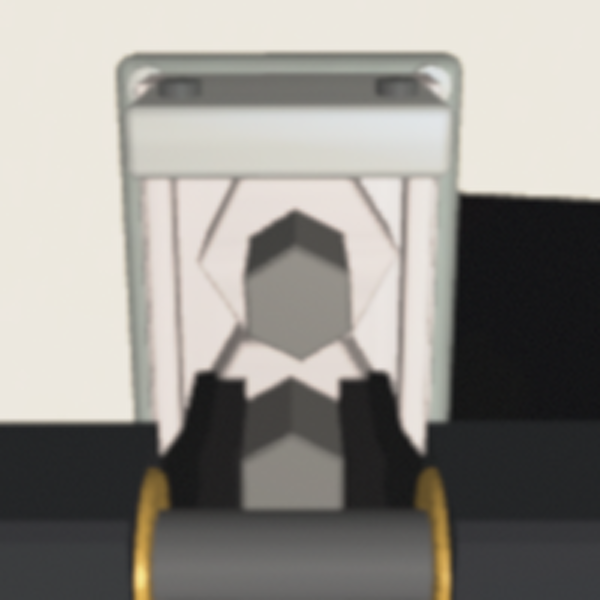

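Request:
drive_tool:
  commands:
    - [[0,0,0],[-0.0002,0.001,0],1]
    - [[0,0,0],[0,0,0],1]
    - [[0,0,0],[0,0,0],0.1]
    - [[0,0,0],[0,0,0],0.1]
    - [[0,0,0],[0,0,0.01],0.1]
    - [[0,0,0],[0,0,0.03],0.1]
    - [[0,0,0],[0,0,0.05],0.1]
    - [[0,0,0],[0,0,0.04],0.1]
    - [[0,0,0],[0,0.01,0],0.1]

```text
time_s: 9.57
tcp_pos: [0.4791, 0.3129, 0.1881]
eef_rot: [-0.703, -0.063, 0.057, 0.706]
ft_force: [0.1, 0.9, 0.8]
gripper_width: 0.0389
```

```bash
cat >> h.py <<'E'
CY=np.radians(10.1); CP=np.array([.4756,.3063,0]); RC=R.from_euler('z',CY)
A=np.array([-.287,.410,.866]); A/=np.linalg.norm(A)
D=np.array([A[0],A[1],0]); D=D/np.linalg.norm(D)*A[2]+np.array([0,0,-np.hypot(A[0],A[1])]); E_=np.cross(-A,D)
HUB=np.array([.005,-.110,.095])
def knob(phi,out=.029): return CP+RC.apply(HUB+out*A+.036*(D*np.cos(phi)+E_*np.sin(phi)))
E
python3 - <<'E'
from h import *
np.set_printoptions(precision=4,suppress=True)
k=kk('wrist')
s=manip.get_state(); im=manip.capture('wrist');save(im,'w7')
print(s['time_s'],s['tcp_pos'],s['ft_force'],s['gripper_width'],s['qpos'],s['eef_rot'])
g=cv2.cvtColor(im,cv2.COLOR_RGB2GRAY)
for c in ('scene','side'):
    save(manip.capture(c),c+'7')
    for t in ['knob_mid','crank_hub']:
        for r in manip.pinpoint(t,c)[:2]:
            w=RC.inv().apply(r['at']-CP)-HUB
            print(c,t,r['p'],r['at'],'phi',np.degrees(np.arctan2(w@E_,w@D)),'out',w@A,'rad',np.hypot(w@E_,w@D))
print('hub',knob(0,0),'knob0',knob(0),'knob1',knob(1),'axis',RC.apply(A))
for c in('scene','side'):
    im=cv2.imread(f'pics/{c}7.png')
    q=proj([CP+RC.apply(HUB)]+[knob(f) for f in np.arange(12)*np.pi/6],c)
    for i,p in enumerate(q): cv2.circle(im,tuple(int(v) for v in p),1,(0,0,255) if i!=1 else (0,255,0),-1)
    m=q.mean(0).astype(int)
    print(m)
    cv2.imwrite(f'pics/{c}7z.png',cv2.resize(im[m[1]-50:m[1]+50,m[0]-60:m[0]+60],None,fx=5,fy=5,interpolation=cv2.INTER_CUBIC))
a=cv2.imread('pics/scene7z.png');b=cv2.imread('pics/side7z.png')
cv2.imwrite('pics/k7.png',cv2.resize(np.hstack([a,b]),None,fx=.66,fy=.66))
print(atz([[395,297],[360,280],[447,285]],'scene',0))
E
```

```text
9.575 [0.4791 0.3129 0.1881] [0.1189 0.8774 0.8227] 0.03889123288108546 [0.3831 0.4958 1.6098 0.0004 1.0269 0.2118] [-0.7035 -0.0635  0.0574  0.7056]
scene knob_mid 0.68 [0.4754, 0.2361, 0.1062] phi 15.861379410878179 out 0.03149561149882883 rad 0.033386702874261404
scene crank_hub 0.75 [0.4944, 0.1974, 0.0972] phi -74.91446015345136 out 0.00329966859693871 rad 0.005044401756932634
side knob_mid 0.67 [0.4705, 0.2329, 0.1043] phi 5.690349124763193 out 0.03045663946076714 rad 0.03428390392494802
side knob_mid 0.45 [0.4754, 0.2968, 0.0304] phi 25.93817574490727 out -0.01269151529273059 rad 0.11914742454083742
side crank_hub 0.73 [0.4977, 0.1973, 0.0958] phi -91.56466308071074 out 0.0008827563887288602 rad 0.0026126599047411915
hub [0.4777 0.2209 0.077 ] knob0 [0.4675 0.2311 0.1021] knob1 [0.499  0.2425 0.1104] axis [-0.3544  0.3532  0.8658]
[365 293]
[345 340]
[[ 0.6119  0.1974  0.    ]
 [ 0.6234  0.2728  0.    ]
 [ 0.684   0.1218 -0.    ]]
```

View pics/k7.png

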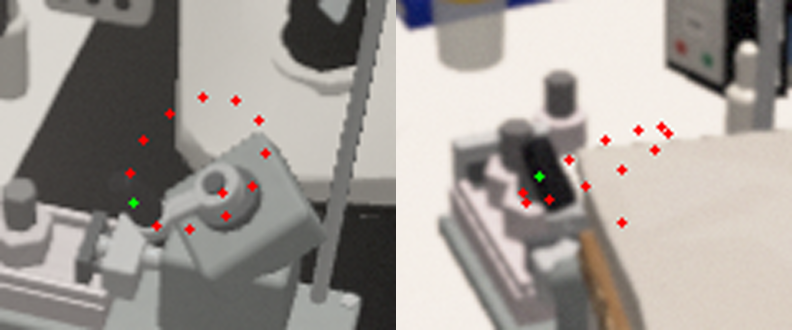

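View pics/w7.png

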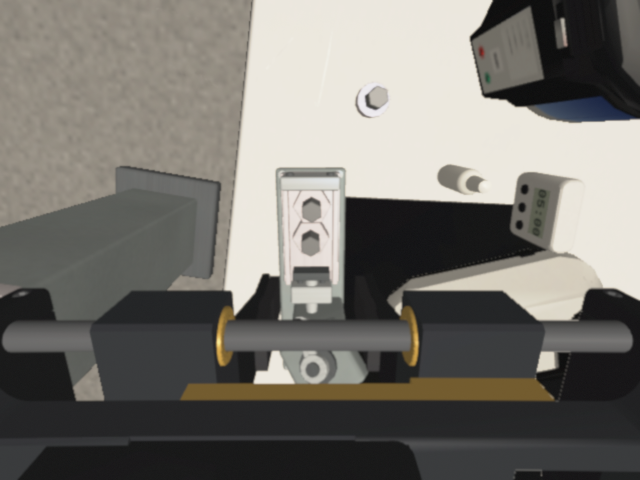

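View pics/scene7.png

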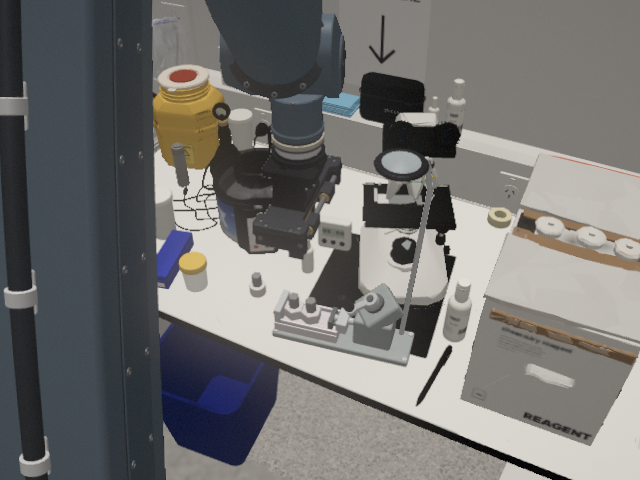

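```bash
python3 - <<'E'
from h import *
np.set_printoptions(precision=4,suppress=True)
s=manip.get_state(); print(s['tcp_pos'])
f=np.radians(10)
print('hub',CP+RC.apply(HUB),'knob10',knob(f),'tcp grasp',knob(f,.014),'pre',knob(f,.074))
R0=R.from_quat(s['eef_rot']); a=RC.apply(A); print('a',a)
yaw=np.degrees(np.arctan2(R0.as_matrix()[1,0],R0.as_matrix()[0,0]));print(yaw)
u=np.cross([0,0,-1],-a);u/=np.linalg.norm(u);print(u,np.degrees(np.arccos(a[2])))
E
```

```text
[0.4758 0.3113 0.1824]
hub [0.4998 0.1989 0.095 ] knob10 [0.4722 0.2352 0.1024] tcp grasp [0.4775 0.2299 0.0894] pre [0.4563 0.2511 0.1413]
a [-0.3544  0.3532  0.8658]
9.851305140555842
[-0.706  -0.7082 -0.    ] 30.023983358118805
```

Request:
drive_tool:
  commands:
    - [[0,0,8.8],[-0.003,-0.009,0.002],0]
    - [[0,0,8.8],[-0.003,-0.009,0.002],0]
    - [[0,0,8.8],[-0.003,-0.009,0.002],0]
    - [[0,0,8.8],[-0.003,-0.009,0.002],0]
    - [[-7.06,-7.08,0],[-0.003,-0.009,0.002],0]
    - [[-7.06,-7.08,0],[-0.003,-0.009,0.002],0]
    - [[-7.06,-7.08,0],[-0.003,-0.007,0.002],0]
    - [[0,0,0],[0,0,0],0]
    - [[0,0,0],[0,0,0],0]

```text
time_s: 11.05
tcp_pos: [0.4562, 0.251, 0.1975]
eef_rot: [0.799, 0.332, -0.192, -0.463]
ft_force: [0.8, -1.0, 0.6]
gripper_width: 0.0433
```

```bash
python3 - <<'E'
from h import *
np.set_printoptions(precision=4,suppress=True)
s=manip.get_state(); im=manip.capture('wrist');save(im,'w8')
M=R.from_quat(s['eef_rot']).as_matrix()
print(s['time_s'],s['tcp_pos'],s['ft_force'],s['gripper_width'],s['qpos']);print(M)
print('to pre',knob(np.radians(10),.074)-s['tcp_pos'])
a=RC.apply(A); print('rotvec to align', np.degrees(np.cross(M[:,1],-a)))
E
```

```text
11.05 [0.4562 0.251  0.1975] [ 0.7947 -1.0035  0.5585] 0.04332439935682451 [ 0.5754  0.4588  1.8091 -0.6831  0.8807  0.236 ]
[[ 0.7065  0.3522 -0.6139]
 [ 0.7077 -0.3517  0.6127]
 [-0.0001 -0.8673 -0.4978]]
to pre [ 0.0001  0.0001 -0.0562]
rotvec to align [-0.106  -0.1368  0.0124]
```

View pics/w8.png

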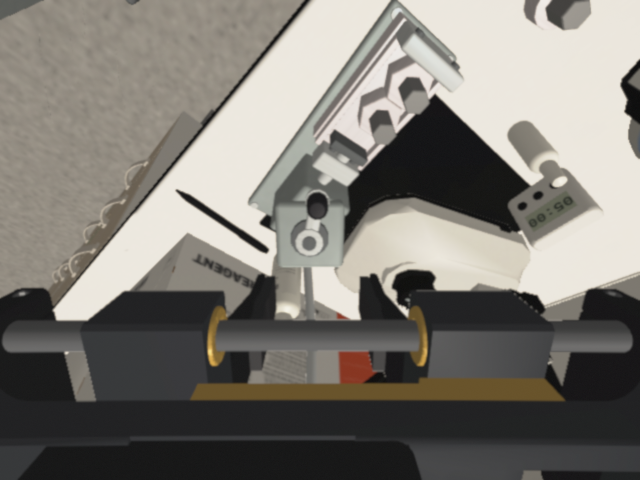

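```bash
python3 - <<'E'
from h import *
np.set_printoptions(precision=4,suppress=True)
im=cv2.imread('pics/w8.png')
f=np.radians(10)
for i,(P,c) in enumerate([(CP+RC.apply(HUB),(0,0,255)),(knob(f,.012),(0,255,0)),(knob(f,.046),(255,0,0)),(knob(0,.046),(255,255,0)),(knob(2*f,.046),(255,0,255)),(CP+RC.apply(HUB+.01*A),(0,128,255))]):
    q=proj([P],'wrist')[0];print(q); 
    if i==0: z=cv2.resize(im[170:280,260:370],None,fx=6,fy=6,interpolation=cv2.INTER_CUBIC)
    cv2.circle(z,tuple(int(v) for v in (q-[260,170]+.4)*6),3,c,-1)
cv2.imwrite('pics/w8z.png',z[:600])
E
```

```text
[309.3927 236.8584]
[316.3956 199.4794]
[316.3009 208.1787]
[307.6024 207.4432]
[324.7166 210.3798]
[309.1369 240.2593]
```

View pics/w8z.png

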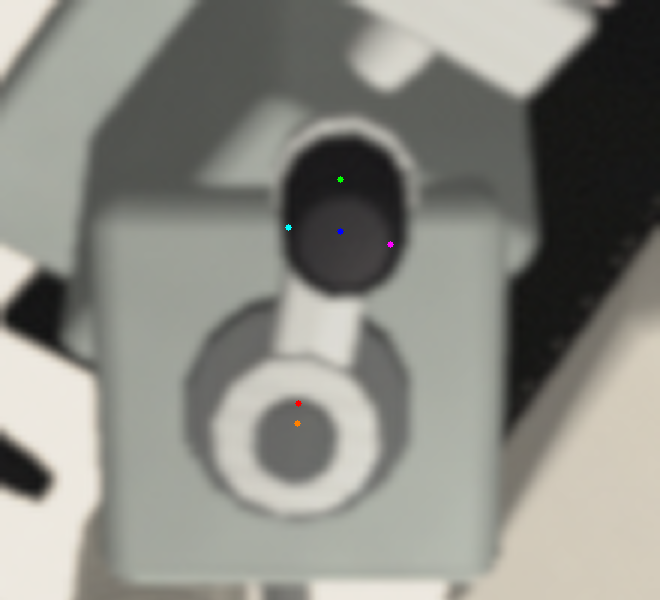

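Request:
drive_tool:
  commands:
    - [[0,0,0],[0,0,-0.03],0]
    - [[0,0,0],[0,0,-0.026],0]
    - [[0,0,0],[0.0071,-0.0071,-0.0173],0]
    - [[0,0,0],[0.0071,-0.0071,-0.0173],0]
    - [[0,0,0],[0.0071,-0.0071,-0.0173],0]
    - [[0,0,0],[0,0,0],0]
    - [[0,0,0],[0,0,0],1]
    - [[0,0,0],[0,0,0],1]
    - [[0,0,0],[0,0,0],1]
  grip_force: 15

```text
time_s: 12.22
tcp_pos: [0.4772, 0.2298, 0.0906]
eef_rot: [0.8, 0.332, -0.191, -0.462]
ft_force: [0.6, 0.1, 0.8]
gripper_width: 0.0214
```

```bash
python3 - <<'E'
from h import *
np.set_printoptions(precision=4,suppress=True)
s=manip.get_state(); im=manip.capture('wrist');save(im,'w9')
M=R.from_quat(s['eef_rot']).as_matrix()
print(s['time_s'],s['tcp_pos'],s['ft_force'],s['wrist_torque'],s['gripper_width'],s['qpos'])
print(knob(np.radians(10),.014)-s['tcp_pos'])
# rows for circle
ph=np.radians(10); st=np.radians(18)
for i in range(60):
    d=knob(ph+st*(i+1))-knob(ph+st*i)
    if i<20: print(i,(d*1e4).round().astype(int).tolist())
E
```

```text
12.225 [0.4772 0.2298 0.0906] [0.6403 0.1276 0.8454] [ 0.2     0.201  -0.0247] 0.02136268450504534 [ 0.5171  0.6518  1.8804 -0.896   0.6648  0.4684]
[ 0.0003  0.0001 -0.0012]
0 [98, 53, 18]
1 [105, 22, 34]
2 [102, -11, 46]
3 [89, -43, 54]
4 [68, -70, 56]
5 [39, -91, 53]
6 [7, -103, 45]
7 [-26, -105, 32]
8 [-56, -96, 16]
9 [-81, -79, -1]
10 [-98, -53, -18]
11 [-105, -22, -34]
12 [-102, 11, -46]
13 [-89, 43, -54]
14 [-68, 70, -56]
15 [-39, 91, -53]
16 [-7, 103, -45]
17 [26, 105, -32]
18 [56, 96, -16]
19 [81, 79, 1]
```

View pics/w9.png

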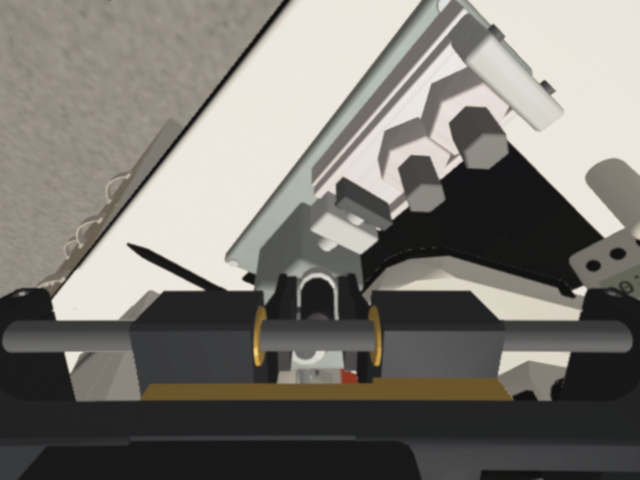

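```bash
cat > ik.py <<'E'
from h import *
from scipy.optimize import least_squares
Q=np.array([[1.0685,.5284,1.4339,0,1.1814,-.1785],[.5243,.5501,1.5218,-.0007,1.07,.3698],[.3831,.4958,1.6098,.0004,1.0269,.2118],[.5754,.4588,1.8091,-.6831,.8807,.2360],[.5171,.6518,1.8804,-.896,.6648,.4684]])
T=np.array([[.1985,.5919,.2216],[.4605,.3943,.1817],[.4791,.3129,.1881],[.4562,.2510,.1975],[.4772,.2298,.0906]])
E=[[.5744,.4122,-.4135,-.5738],None,[-.7035,-.0635,.0574,.7056],[.799,.332,-.192,-.463],[.8,.332,-.191,-.462]]
def wr(q): 
    B=R.from_euler('z',q[0]); F=B*R.from_euler('y',q[1]+q[2]); W=F*R.from_euler('z',q[3])*R.from_euler('y',q[4])*R.from_euler('z',q[5]); return B,F,W
def fk(q,p):
    a0,h,L2,a3,L4,L6=p
    B,F,W=wr(q)
    return B.apply([a0,0,h])+(B*R.from_euler('y',q[1])).apply([0,0,L2])+F.apply([a3,0,L4])+W.apply([0,0,L6])
if __name__=='__main__':
    np.set_printoptions(precision=4,suppress=True)
    for q,e in zip(Q,E):
        if e is None: continue
        W=wr(q)[2]; M=R.from_quat(e)
        print(W.as_matrix()[:,2],M.as_matrix()[:,1]); print((W.inv()*M).as_matrix().round(3).tolist())
    f=lambda p:(np.array([fk(q,p) for q in Q])-T).ravel()
    r=least_squares(f,[0,.3,.4,0,.4,.3]); print(r.x,abs(r.fun).max())
E
python3 ik.py
```

```text
[-0.001  -0.0018 -1.    ] [-0.001  -0.0018 -1.    ]
[[-1.0, -0.0, -0.0], [-0.0, 0.0, 1.0], [-0.0, 1.0, -0.0]]
[ 0.0083  0.0037 -1.    ] [ 0.0083  0.0037 -1.    ]
[[-1.0, -0.0, 0.0], [0.0, -0.0, 1.0], [-0.0, 1.0, 0.0]]
[ 0.3522 -0.3518 -0.8673] [ 0.3528 -0.3507 -0.8675]
[[-1.0, -0.001, 0.0], [0.0, 0.0, 1.0], [-0.001, 1.0, -0.0]]
[ 0.355  -0.3523 -0.866 ] [ 0.3547 -0.3528 -0.8659]
[[-1.0, 0.001, -0.0], [-0.0, -0.0, 1.0], [0.001, 1.0, 0.0]]
[0.0904 0.0191 0.563  0.1014 0.2996 0.0793] 0.10167544185270913
```

```bash
cat > ik2.py <<'E'
from ik import *
def fk2(q,p):
    a0,h,b2,L2,a3,L4,L6,w5,lat=p
    B,F,W=wr(q)
    W5=F*R.from_euler('z',q[3])*R.from_euler('y',q[4])
    return B.apply([a0,lat,h])+(B*R.from_euler('y',q[1])).apply([b2,0,L2])+F.apply([a3,0,L4])+W5.apply([w5,0,L6])
if __name__=='__main__':
    np.set_printoptions(precision=4,suppress=True)
    best=[]
    rng=np.random.default_rng(0)
    f=lambda p:np.r_[(np.array([fk2(q,p) for q in Q])-T).ravel(),1e-3*np.array(p)[[0,2,4,7,8]]]
    for _ in range(30):
        r=least_squares(f,rng.uniform(-.5,.7,9)); best.append((r.cost,r.x,abs(r.fun).max()))
    best.sort(key=lambda b:b[0])
    for b in best[:4]: print(*b)
E
python3 ik2.py
```

```text
1.5537471333064886e-08 [-0.      0.2742  0.0003  0.5879  0.1141  0.3917  0.3053  0.0002  0.111 ] 0.00011407012804767145
1.553747133306622e-08 [-0.      0.2742  0.0003  0.5879  0.1141  0.3917  0.3053  0.0002  0.111 ] 0.0001140701280492245
1.553747133306749e-08 [-0.      0.2742  0.0003  0.5879  0.1141  0.3917  0.3053  0.0002  0.111 ] 0.00011407012805590992
1.5537471333067718e-08 [-0.      0.2742  0.0003  0.5879  0.1141  0.3917  0.3053  0.0002  0.111 ] 0.00011407012805136457
```

```bash
cat > circ.py <<'E'
from ik2 import *
Pm=[0,.2742,.0003,.5879,.1141,.3917,.3053,.0002,.111]
X=R.from_matrix([[-1,0,0],[0,0,1],[0,1,0]])
def ik(pos,rot,q0):
    f=lambda q:np.r_[(fk2(q,Pm)-pos)*10,((wr(q)[2]*X).inv()*rot).as_rotvec()]
    r=least_squares(f,q0,xtol=1e-12); return r.x,abs(r.fun).max()
if __name__=='__main__':
    np.set_printoptions(precision=3,suppress=True)
    s=manip.get_state(); rot0=R.from_quat(s['eef_rot'])
    for roll in (-60,-40,-20,0,20,40,60):
        rot=R.from_rotvec(RC.apply(A)*np.radians(roll))*rot0
        q=s['qpos'];L=[]
        for f in np.arange(10,371,18):
            q,e=ik(knob(np.radians(f),.015),rot,q); L.append(np.r_[q,e])
        L=np.array(L); print(roll,'min',L.min(0),'max',L.max(0),'step',abs(np.diff(L,axis=0)).max(0)[:6])
E
python3 circ.py
```

```text
-60 min [ 0.388  0.574  1.79  -0.968  0.609  1.32   0.   ] max [ 0.519  0.657  1.972 -0.814  0.711  1.559  0.   ] step [0.022 0.013 0.028 0.026 0.016 0.041]
-40 min [ 0.388  0.574  1.79  -0.968  0.609  0.97   0.   ] max [ 0.518  0.657  1.972 -0.814  0.71   1.209  0.   ] step [0.022 0.013 0.028 0.026 0.016 0.041]
-20 min [ 0.387  0.574  1.79  -0.967  0.608  0.621  0.   ] max [ 0.518  0.657  1.972 -0.813  0.71   0.859  0.   ] step [0.022 0.013 0.028 0.026 0.016 0.041]
0 min [ 0.387  0.574  1.79  -0.967  0.608  0.271  0.   ] max [ 0.518  0.657  1.972 -0.813  0.71   0.51   0.   ] step [0.022 0.013 0.028 0.026 0.016 0.041]
20 min [ 0.387  0.574  1.79  -0.966  0.608 -0.079  0.   ] max [ 0.518  0.657  1.972 -0.812  0.71   0.16   0.   ] step [0.022 0.013 0.028 0.026 0.016 0.041]
40 min [ 0.387  0.574  1.789 -0.965  0.609 -0.429  0.   ] max [ 0.518  0.657  1.972 -0.811  0.71  -0.19   0.   ] step [0.022 0.013 0.028 0.026 0.016 0.041]
60 min [ 0.387  0.574  1.789 -0.964  0.609 -0.778  0.   ] max [ 0.518  0.657  1.971 -0.811  0.711 -0.54   0.   ] step [0.022 0.013 0.028 0.026 0.016 0.041]
```

Request:
drive_tool:
  commands:
    - [[0,0,0],[0,0,0],1]
    - [[0,0,0],[0,0,0],1]
    - [[0,0,0],[0.0098,0.0053,0.0018],1]
    - [[0,0,0],[0.0105,0.0022,0.0034],1]
    - [[0,0,0],[0.0102,-0.0011,0.0046],1]
    - [[0,0,0],[0,0,0],1]
  grip_force: 15

```text
time_s: 13.02
tcp_pos: [0.5085, 0.2357, 0.1008]
eef_rot: [0.8, 0.332, -0.191, -0.461]
ft_force: [-1.8, 1.6, 6.5]
gripper_width: 0.0171
```

```bash
cat > st.py <<'E'
from h import *
np.set_printoptions(precision=4,suppress=True)
s=manip.get_state()
w=RC.inv().apply(s['tcp_pos']-CP)-HUB
a=RC.apply(A);F=s['ft_force']
print(s['time_s'],s['tcp_pos'],'F',F,'T',s['wrist_torque'],'w',s['gripper_width'],'phi',np.degrees(np.arctan2(w@E_,w@D)),'out',w@A,'rad',np.hypot(w@E_,w@D),'Fax',F@a)
E
python3 st.py
```

```text
13.025 [0.5085 0.2357 0.1008] F [-1.7565  1.5689  6.48  ] T [-0.1653  0.1391 -0.1155] w 0.01708193101444703 phi 66.11042836887754 out 0.014906994183912154 rad 0.035215331373835604 Fax 6.787158765996072
```

Request:
drive_tool:
  commands:
    - [[0,0,0],[0.0085,-0.0039,0.0063],1]
    - [[0,0,0],[0.0068,-0.007,0.0056],1]
    - [[0,0,0],[0.0039,-0.0091,0.0053],1]
    - [[0,0,0],[0.0007,-0.0103,0.0045],1]
    - [[0,0,0],[-0.0026,-0.0105,0.0032],1]
    - [[0,0,0],[-0.0056,-0.0096,0.0016],1]
    - [[0,0,0],[-0.0081,-0.0079,-0.0001],1]
    - [[0,0,0],[0,0,0],1]

```text
time_s: 14.02
tcp_pos: [0.5093, 0.176, 0.1258]
eef_rot: [0.8, 0.33, -0.193, -0.462]
ft_force: [0.4, -0.8, -5.7]
gripper_width: 0.0167
```

```bash
python3 st.py; python3 - <<'E'
from h import *
save(manip.capture('wrist'),'w10')
E
```

```text
14.025 [0.5093 0.176  0.1258] F [ 0.3801 -0.795  -5.6828] T [ 0.2931  0.5371 -0.087 ] w 0.016710787579419503 phi -164.91001036987586 out 0.015213044194690118 rad 0.036475282614479534 Fax -5.3357579054956155
```

View pics/w10.png

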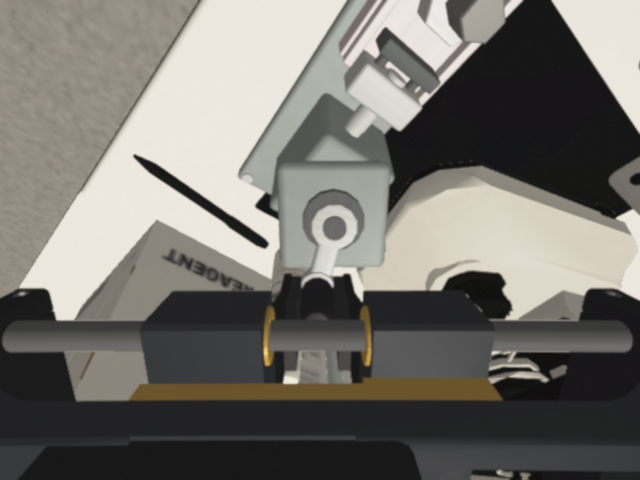

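Request:
drive_tool:
  commands:
    - [[0,0,0],[-0.0098,-0.0053,-0.0018],1]
    - [[0,0,0],[-0.0105,-0.0022,-0.0034],1]
    - [[0,0,0],[-0.0102,0.0011,-0.0046],1]
    - [[0,0,0],[-0.0089,0.0043,-0.0054],1]
    - [[0,0,0],[-0.0068,0.007,-0.0056],1]
    - [[0,0,0],[-0.0039,0.0091,-0.0053],1]
    - [[0,0,0],[-0.0007,0.0103,-0.0045],1]
    - [[0,0,0],[0.0026,0.0105,-0.0032],1]
    - [[0,0,0],[0.0056,0.0096,-0.0016],1]
    - [[0,0,0],[0.0081,0.0079,0.0001],1]

```text
time_s: 15.32
tcp_pos: [0.4763, 0.2294, 0.0906]
eef_rot: [0.8, 0.331, -0.192, -0.461]
ft_force: [4.1, -8.0, -6.2]
gripper_width: 0.0165
```

```bash
python3 st.py
```

```text
15.325 [0.4763 0.2294 0.0906] F [ 4.0921 -7.9991 -6.2438] T [-0.4621  0.0299 -0.1638] w 0.01654713673838948 phi 8.08147940829099 out 0.015304037589737198 rad 0.03567587730978422 Fax -9.681756419916258
```

Request:
drive_tool:
  commands:
    - [[0,0,0],[0.01,0.0051,0.0012],1]
    - [[0,0,0],[0.0105,0.0022,0.0034],1]
    - [[0,0,0],[0.0102,-0.0011,0.0046],1]
    - [[0,0,0],[0.0089,-0.0043,0.0054],1]
    - [[0,0,0],[0.0068,-0.007,0.0056],1]
    - [[0,0,0],[0.0039,-0.0091,0.0053],1]
    - [[0,0,0],[0.0007,-0.0103,0.0045],1]
    - [[0,0,0],[-0.0026,-0.0105,0.0032],1]
    - [[0,0,0],[-0.0056,-0.0096,0.0016],1]
    - [[0,0,0],[-0.0081,-0.0079,-0.0001],1]

```text
time_s: 16.58
tcp_pos: [0.512, 0.1775, 0.126]
eef_rot: [0.799, 0.333, -0.19, -0.462]
ft_force: [-1.1, 5.1, -2.5]
gripper_width: 0.0167
```

```bash
python3 st.py; python3 - <<'E'
from h import *
im=manip.capture('scene');save(im,'sc11')
z=cv2.resize(im[260:380,260:420,::-1],None,fx=5,fy=5,interpolation=cv2.INTER_CUBIC);cv2.imwrite('pics/sc11z.png',z)
E
```

```text
16.575 [0.512  0.1775 0.126 ] F [-1.0745  5.0601 -2.4648] T [1.0033 0.6128 0.2138] w 0.01669947772200941 phi -169.70679881164108 out 0.015020952613644755 rad 0.036612875593313464 Fax 0.03413409866137018
```

View pics/sc11z.png

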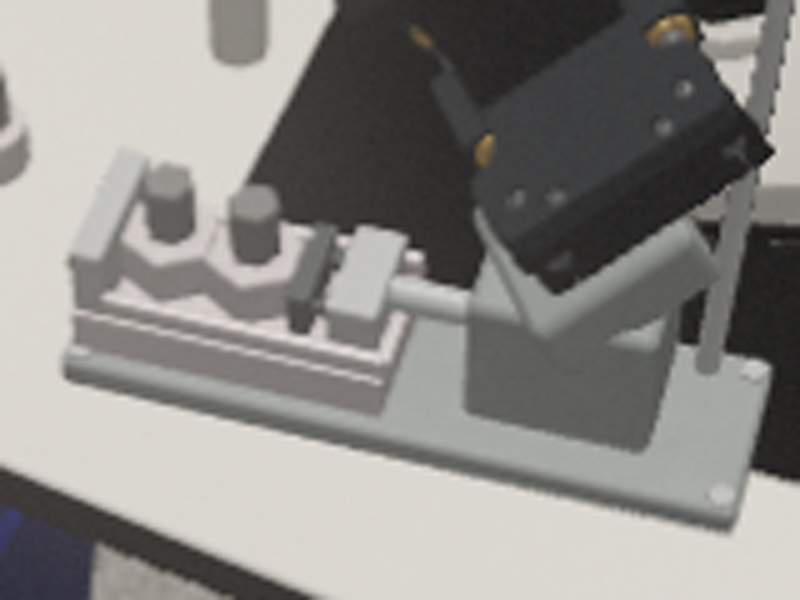

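Request:
drive_tool:
  commands:
    - [[0,0,0],[-0.0098,-0.0053,-0.0018],1]
    - [[0,0,0],[-0.0105,-0.0022,-0.0034],1]
    - [[0,0,0],[-0.0102,0.0011,-0.0046],1]
    - [[0,0,0],[-0.0089,0.0043,-0.0054],1]
    - [[0,0,0],[-0.0068,0.007,-0.0056],1]
    - [[0,0,0],[-0.0039,0.0091,-0.0053],1]
    - [[0,0,0],[-0.0007,0.0103,-0.0045],1]
    - [[0,0,0],[0.0026,0.0105,-0.0032],1]
    - [[0,0,0],[0.0056,0.0096,-0.0016],1]
    - [[0,0,0],[0,0,0],1]

```text
time_s: 17.88
tcp_pos: [0.4696, 0.2229, 0.0901]
eef_rot: [0.8, 0.333, -0.191, -0.462]
ft_force: [-0.0, 0.9, 3.8]
gripper_width: 0.0167
```

```bash
python3 st.py; python3 - <<'E'
from h import *
for c in('scene','wrist'):
    im=manip.capture(c);save(im,c+'12')
im=cv2.imread('pics/scene12.png')
z=cv2.resize(im[280:350,265:355],None,fx=8,fy=8,interpolation=cv2.INTER_CUBIC);cv2.imwrite('pics/sc12z.png',z)
E
```

```text
17.875 [0.4696 0.2229 0.0901] F [-0.0424  0.8505  3.8253] T [ 0.0112 -0.1538  0.1088] w 0.016650283198292527 phi -6.959028774128167 out 0.01496453656347491 rad 0.035932712489148186 Fax 3.627516624796214
```

View pics/sc12z.png

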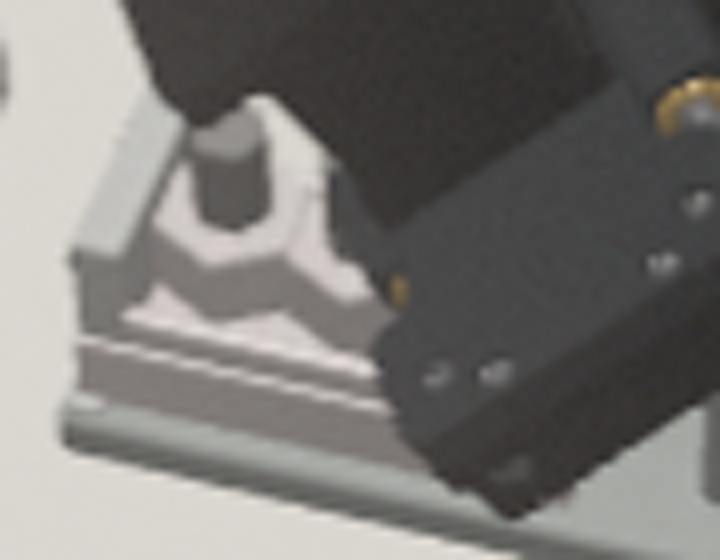

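View pics/wrist12.png

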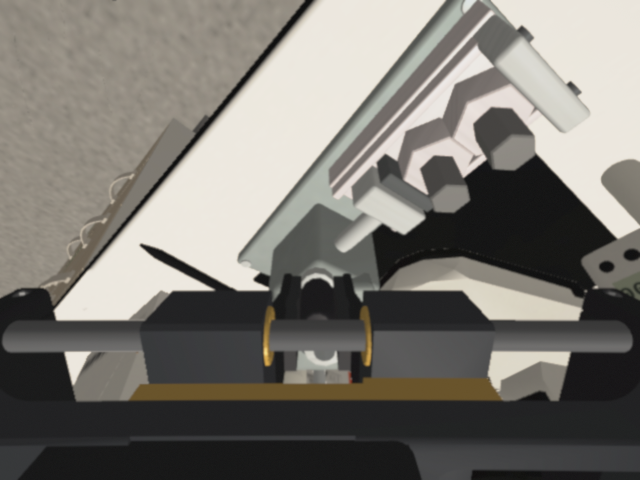

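Request:
drive_tool:
  commands:
    - [[0,0,0],[0.0081,0.0079,0.0001],1]
    - [[0,0,0],[0.0066,0.0036,0.0012],1]
    - [[0,0,0],[0,0,0],1]
    - [[0,0,0],[0,0,0],1]
    - [[0,0,0],[0,0,0],1]

```text
time_s: 18.6
tcp_pos: [0.4828, 0.2332, 0.0913]
eef_rot: [0.8, 0.332, -0.192, -0.462]
ft_force: [-2.8, 1.4, 5.0]
gripper_width: 0.0164
```

```bash
python3 st.py; python3 - <<'E'
from h import *
im=manip.capture('wrist');save(im,'w13')
z=cv2.resize(im[0:240,320:600,::-1],None,fx=2.8,fy=2.5,interpolation=cv2.INTER_CUBIC);cv2.imwrite('pics/w13z.png',z)
E
```

```text
18.6 [0.4828 0.2332 0.0913] F [-2.8294  1.427   4.9629] T [0.2616 0.2468 0.0641] w 0.016394184150592274 phi 20.31739818793422 out 0.014919844080884367 rad 0.03547173770010183 Fax 5.803672502171678
```

View pics/w13z.png

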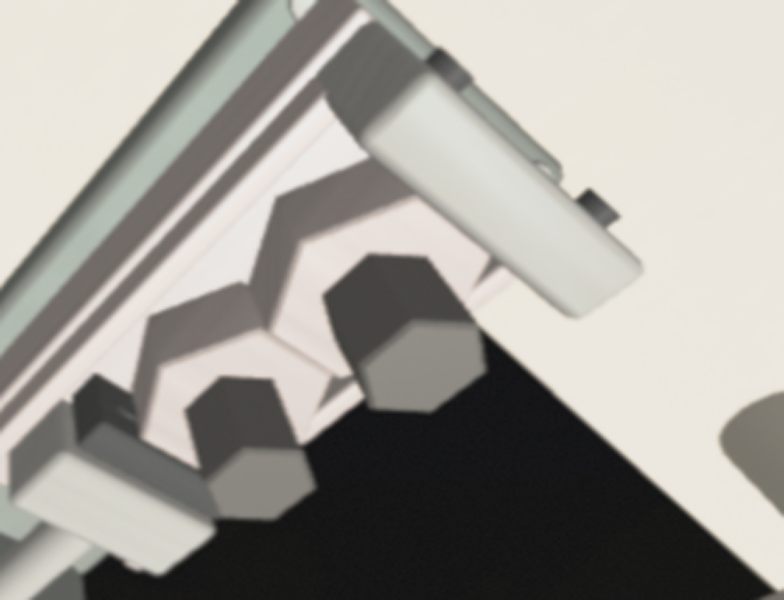

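Request:
drive_tool:
  commands:
    - [[0,0,0],[0,0,0],0.2]
    - [[0,0,0],[0,0,0],0.2]
    - [[0,0,0],[0,0,0],0.2]
    - [[0,0,0],[-0.0071,0.0071,0.0173],0.2]
    - [[0,0,0],[-0.0106,0.0106,0.026],0.2]
    - [[0,0,0],[-0.0142,0.0142,0.0346],0.2]
    - [[0,0,0],[-0.0142,0.0142,0.0346],0.2]
    - [[0,0,0],[0,0,0],0.2]
    - [[0,0,0],[0,0,0],0.2]

```text
time_s: 19.77
tcp_pos: [0.437, 0.2788, 0.2034]
eef_rot: [0.8, 0.331, -0.192, -0.462]
ft_force: [0.5, 0.3, -0.0]
gripper_width: 0.0347
```

```bash
python3 st.py; python3 - <<'E'
from h import *
np.set_printoptions(precision=4,suppress=True)
k=kk('wrist')
im=manip.capture('wrist');save(im,'w14')
f=np.radians(20)
for q,c in zip(projT([CP+RC.apply(HUB+.01*A)]+[knob(np.radians(v),.046) for v in (0,10,20,30)],k),'habcd'): print(c,q)
S=im[:,:,::-1].copy()
C=lambda v:CP+RC.apply(np.array(v)/1000)
for q in projT([C([0,10,50]),C([0,-20,50]),C([-10,-20,51]),C([10,-20,51]),C([-10,-26,51]),C([10,-26,51]),C([-10,40,58])],k): print(q); 
z=cv2.resize(S[60:330,200:480],None,fx=2.8,fy=2.2,interpolation=cv2.INTER_CUBIC);cv2.imwrite('pics/w14z.png',z)
im=manip.capture('scene');save(im,'sc14')
z=cv2.resize(im[260:380,260:420,::-1],None,fx=5,fy=5,interpolation=cv2.INTER_CUBIC);cv2.imwrite('pics/sc14z.png',z)
for t in('pad_face','fixed_face','knob_mid'):
  for r in manip.pinpoint(t,'wrist')[:1]:
    w=RC.inv().apply(np.array(r['at'])-CP); u=w-HUB; print(t,r['p'],w,np.degrees(np.arctan2(u@E_,u@D)))
E
```

```text
19.775 [0.437  0.2788 0.2034] F [ 0.5009  0.2943 -0.0097] T [0.2146 0.2246 0.0021] w 0.03467807265670793 phi 20.307468248248643 out 0.1443096170483775 rad 0.03534647607512167 Fax -0.08194287161727329
h [303.6132 260.197 ]
a [301.3592 234.1865]
b [309.1535 234.8458]
c [316.7024 236.7869]
d [323.7534 239.9383]
[379.6166 137.3874]
[356.4751 162.2667]
[347.7407 157.3909]
[365.1439 168.3014]
[343.4803 162.1426]
[360.7942 172.7964]
[398.3965 106.8095]
pad_face 0.75 [-0.001  -0.0218  0.0282] 24.759043420502785
fixed_face 0.94 [0.0065 0.0363 0.032 ] 32.31173205651766
knob_mid 0.7 [-0.0112 -0.0718  0.1053] 16.1674637414605
```

View pics/w14.png

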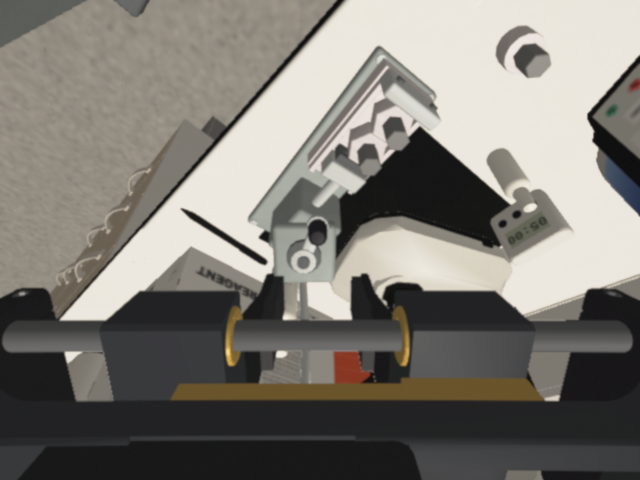

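View pics/sc14z.png

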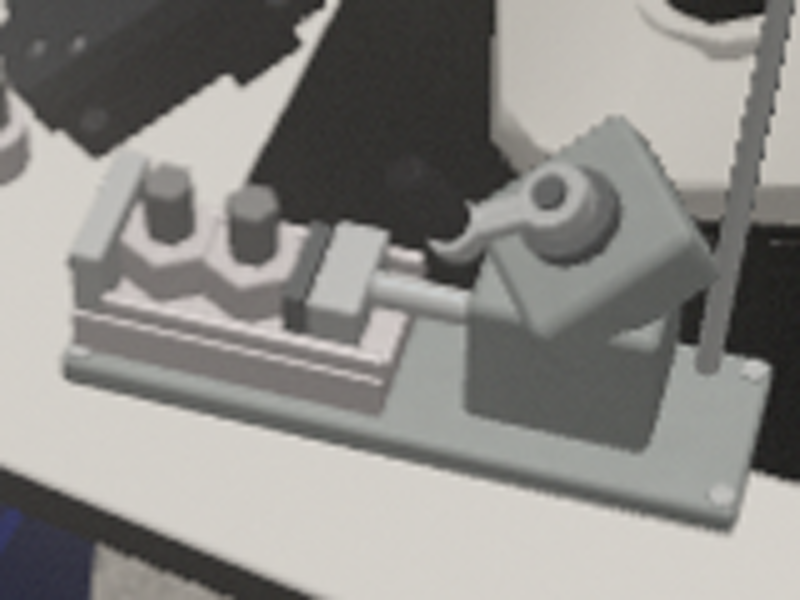

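```bash
python3 -c "
from cell import manip
print(manip.hand_in(),manip.get_state()['time_s'])"
```

```text
the job is handed in; nothing more can be done
the job is handed in; nothing more can be done
```

I stood the loose hexagonal block in the clamp beside the seated one, pushed the pair lightly (about 4 N) towards the fixed jaw, and let go. I then turned the crank about two turns clockwise to roughly 740° (12.9 rad), released it and backed away. The job was handed in at about 20 s of the 61 s allowed.

- **Row:** the last scene and wrist pictures show the two blocks flat to flat between the fixed jaw and the pad. The round block was never touched.
- **Pad:** by the crank angle the pad is in about 4.6 mm of 6 mm, against the 3 mm needed. In the scene view the gap behind the pad is nearly closed. I could not read the pad travel directly.
- **Crank after release:** I read the knob at 20° by eye in the wrist picture, as I left it. The network's reading was 16°, which is within its error.
- **Forces:** the readings I took stayed below about 11 N.
- **Disagreements:** my clamp fit and the networks differed by about 3 mm. One early block fit was also 3 mm off, because it paired a picture taken before the arm had settled with a later camera pose. I corrected that before grasping.

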